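Register the sample carriers, load the autosampler deck and close it

ROBOT

A 6-joint arm with a two-finger parallel gripper is mounted at the origin on the work surface. World frame = base frame: x ahead of the robot, y to its left, z up, the work surface at z = 0. Lengths are in mm, angles in rad, forces in N, time in s.
With the tool pointing down it reaches from about 300 to 875 mm from the base axis. Payload 4.2 kg.
Tool frame: the origin (TCP) lies midway between the tips of the shut fingers; the grasp point (between the pads) lies behind it (robot.pinch_z is the z of the grasp point in the tool frame, in mm); z points along the fingers, y is the line along which they close (so a half turn about z gives the same grasp; the last joint's range is limited). The gripper opens to 85 mm and grips with 20 to 120 N. Pads are 22 mm wide; open, the fingers measure 114 mm over their backs; the gripper's body (76 mm by 85 mm) begins 54 mm behind the grasp point. The pads swing forward as they close: fully open they stand 13 mm farther back than shut.
Start: joints at [-1.152, 0.32, 1.565, -0, 1.257, -0.02], TCP at [244.295, -520.539, 231.338] pointing down, gripper open.
Joint ranges: [-3.11, 3.11], [-0.84, 2.01], [0.21, 2.61], [-1.34, 4.49], [0.05, 2.63], [-2.56, 2.56]. Speed limits (rad/s): [2.57, 2.57, 3.14, 3.14, 3.14, 3.14].

INTERFACE

Orientations are given as a unit quaternion [w, x, y, z].
In Python, from station import telemetry, viewer, robot gives the robot as it stands.
- The arm moves only by the tool step_arm, never from a script. Its argument "steps" is a list of rows, each a list of 6 numbers: the shift along the world's x, y, z each as a share of 0.02 m, from -1 to 1, then the turn, a rotation vector about the world's x, y, z each as a share of 0.15 rad, from -1 to 1. In form: [[x, y, z, wx, wy, wz], ...]. A call has 1 to 5 rows; each row shifts and turns the commanded pose from where the row before left it; what a row does not reach is not made up. A row lasts 1/10 s, in which the tool goes at most 50 mm and 8.59 degrees, less where a joint would pass 70% of its speed; a pose out of reach is approached as far as the arm can. A call with a number of a shift or a turn outside -1 to 1 is refused whole. A call with a gripper value outside its range is refused whole. "hand" is the opening, from -1 (shut) to 1 (fully open), set as the call begins (left out, the last holds). The fingers move at their own pace and stop on an object; the grip force is fixed at half the most. Time passes only in rows, so rows that do not move let the fingers close. It gives the time, the measured TCP pose, the force, the opening and the grip force at its end, in the units of the state.
- telemetry.read_state(): the state, without advancing time (a new reading comes with each control period).
- viewer.get_image(name): name is "side" or "top" or "wrist"; returns (picture, depth): 480x640x3 uint8, blue, green, red; 480x640 float32, mm along the optical axis (not along the pixel's ray), 0 where there is no reading.
- viewer.camera_model(name): a dict with "K" (3x3 intrinsics, pixels), "rvec" (rotation vector, rad) and "tvec" (3), from world to camera coordinates, as OpenCV has them. Camera axes: x right, y down, z forward; pixel columns grow to the right and rows downward; lengths in mm; the calibration is good to about 2 mm. The wrist camera is an equidistant fisheye: a pixel r from the principal point sees the ray r / f radians off the axis. A picture is of the moment at which its call begins: read the wrist's pose just before it. camera_model takes no time and is no camera call; for the wrist camera it gives the pose at the moment of the call.
- robot.hand_in(): hands the job in; it is judged then, once.
The state is a dict: "time_s": time; "joint_pos": joint angles; "joint_velocities": joint speeds; "joint_efforts": joint torques, N m; "tcp_pos": TCP position; "eef_rot": TCP orientation; "contact_force": force on the tool from outside, world axes, zero at the start; "moment": the same for the moment, N m; "gripper_width": finger opening in mm; "gripper_force": force on a finger pad.
Only numpy, scipy, OpenCV 4.12 (cv2) and the standard library are available. Lean on these libraries where they do the work, as an engineer would, in place of code of your own. Each camera call takes 0.05 s, during which the arm holds its last target. There are 200 camera calls.

TASK

Lift the cover off the autosampler deck and lay it flat on the grey rubber mat. Then take the scanner and read the label of every sample carrier on the bench, in order from the lowest carrier to the tallest, holding it still for a good second square to the label about 8 cm away, and stand it back on its charging pad. Then set each carrier fully down in a bay of the deck of its own with the label at the front, as on the bench, and gently seat the cover back flat on its two pins, leaving everything else on the bench alone.

Things in the scene. Friction and masses are not known exactly. Their poses are not given: they have to be found in the camera images.
- deck: Fixed white deck, 146 (x) x 346 (y) mm, origin under its centre, front towards its -x. Floor 14 mm thick; three bays along y (centres y = -85, 0, +85), each 122 (x) x 66 (y) mm inside ribs 6 mm high. At each end (y = +-163) a cheek 20 mm thick, 110 mm long in x, top 115 mm above the bench, with a steel pin on its middle, 8 mm thick, 22 mm tall (tapered over the last 8).
- bay0 (a point): Centre of the floor of the bay on the deck's -y side, 14 mm above the bench; a carrier's origin belongs here.
- bay1 (a point): Centre of the floor of the middle bay.
- bay2 (a point): Centre of the floor of the bay on the deck's +y side.
- seat (a point): Where the cover's origin lies when it is seated: over the deck's centre, level with the tops of the cheeks (115 mm above the bench).
- cover: Loose grey cover plate 140 (x) x 360 (y) x 6 mm, 0.25-0.5 kg, origin at the centre of its underside, z up; starts seated on the deck's pins, axes as the deck's. Two holes at y = +-163, 13 (x) x 15 (y) mm, take the pins (either way round). On its middle a black handle bar 90 mm long (x), 16 mm thick (y), rising from 6 to 42 mm above the origin.
- mat: Fixed flat grey rubber mat beyond the deck, 160 (x) x 380 (y) x 3 mm, origin under its centre.
- dock: Fixed flat grey charging pad 100 (x) x 90 (y) x 12 mm, origin under its centre; the scanner stands on its top.
- scanner: Upright hand scanner, 142 mm tall, 0.18-0.35 kg, origin under its foot, z up, x the way it looks. Foot flat, x -45 to +20, 50 mm wide, 44 mm high; a nose in front (to x = 44) looks forward and 45 degrees down. Grey grip above: 42 (x) x 34 (y) mm, centred at x = -10, from 42 to 142 mm high; grip it across y about 112 mm up.
- window: The scanner's reading window (origin at its middle, at x = 31, z = 21 mm of the scanner). Its z axis is the beam, going out forward and 45 degrees down; its y is the scanner's y.
- carrier_low: White sample carrier, 110 (x) x 56 (y) mm, 0.18-0.35 kg, origin under its centre, z up. x = -25 to +55 is a block 45 mm high with flat sides 56 mm apart: grip across y at about x = 12, 36 mm up. The front (x = -55 to -25) slopes at 45 degrees and bears the label. None if absent. The lowest one: six flat orange caps, 52 mm high in all.
- carrier_mid: White sample carrier, 110 (x) x 56 (y) mm, 0.18-0.35 kg, origin under its centre, z up. x = -25 to +55 is a block 45 mm high with flat sides 56 mm apart: grip across y at about x = 12, 36 mm up. The front (x = -55 to -25) slopes at 45 degrees and bears the label. None if absent. The middle one: eight orange-capped tubes packed in a raised top 44 mm wide, 66 mm high in all.
- carrier_tall: White sample carrier, 110 (x) x 56 (y) mm, 0.18-0.35 kg, origin under its centre, z up. x = -25 to +55 is a block 45 mm high with flat sides 56 mm apart: grip across y at about x = 12, 36 mm up. The front (x = -55 to -25) slopes at 45 degrees and bears the label. None if absent. The tallest one: two fat white-capped bottles in a raised top 37 mm wide, 80 mm high in all.
- label_low: The paper barcode label on the sloping front of the lowest carrier, 34 x 46 mm; origin at its middle (x = -40, z = 30 mm of the carrier), y the carrier's y, z square out of the label: forward (carrier -x) and up at 45 degrees. A reading counts with the beam within 15 mm of its middle, 50 to 120 mm away, within 0.4 rad of square.
- label_mid: The paper barcode label on the sloping front of the middle carrier, 34 x 46 mm; origin at its middle (x = -40, z = 30 mm of the carrier), y the carrier's y, z square out of the label: forward (carrier -x) and up at 45 degrees. A reading counts with the beam within 15 mm of its middle, 50 to 120 mm away, within 0.4 rad of square.
- label_tall: The paper barcode label on the sloping front of the tallest carrier, 34 x 46 mm; origin at its middle (x = -40, z = 30 mm of the carrier), y the carrier's y, z square out of the label: forward (carrier -x) and up at 45 degrees. A reading counts with the beam within 15 mm of its middle, 50 to 120 mm away, within 0.4 rad of square.
- cap1: Bystander, leave alone: loose orange cap; origin under its centre.
- cap2: Bystander, leave alone: second loose orange cap; origin under its centre.
- bottle: Bystander, leave alone: glass reagent bottle with blue cap, 170 mm tall; origin under its centre.
- jar: Bystander, leave alone: small jar; origin under its centre.
- beaker: Bystander, leave alone: glass beaker; origin under its centre.
- lying_tube: Bystander, leave alone: capped tube lying on the bench; origin under its centre.
Things that resemble listed ones, but are neither listed nor needed, are in the scene too. Leave any red look-alike of the carrier_mid alone. What is shaped like the carrier_tall but purple or red is not meant.

How it is judged:
By the outcome, as a careful person would: the job done as asked, in the order asked, and still so for the second after the job is handed in, with the robot touching nothing.
Of carrier_low, carrier_mid, carrier_tall only 2 to 3 are there at a start; the rules pass over those that are not, and their reading is None.
At some moment in a run one of carrier_low, carrier_mid, carrier_tall may be knocked a few centimetres aside while the robot is not near it.
It also fails if it takes over 210 s, if anything falls off the work surface, if the arm or the gripper's body presses on something with over 40 N, if the wrist force passes 120 N, or if a joint passes its speed limit or range.

## Working session

There is one attempt and no reset: what is moved stays moved. The work goes in short steps, Python scripts to look and compute and a tool call to move; the robot and the scene stay as the last step left them, time stands still between calls to the robot, and variables do not carry over. Pictures are saved under pics/ and viewed, at most 14 in all, crops included, and the job is handed in when it is done.

Besides the shell and the picture viewer there is one more tool, called as name([rows], argument=value, ...), one row to a line, values as JSON. step_arm: Moves the arm, as the interface text tells. Shift numbers are shares of 0.02 m and turn numbers shares of 0.15 rad, none past 1 either way. Its arguments: {"type":"object","properties":{"steps":{"type":"array","items":{"type":"array","items":{"type":"number","minimum":-1,"maximum":1}}},"hand":{"type":"number"}},"required":["steps"]}

```bash
ls; mkdir -p pics
cat > h.py <<'E'
import numpy as np, cv2
from station import telemetry, viewer, robot
from scipy.spatial.transform import Rotation as R
def cloud(name):
    img,d=viewer.get_image(name); m=viewer.camera_model(name)
    K=np.array(m['K'],float); Rm=cv2.Rodrigues(np.array(m['rvec'],float))[0]; t=np.array(m['tvec'],float).ravel()
    v,u=np.mgrid[:480,:640]
    P=np.stack([(u-K[0,2])/K[0,0]*d,(v-K[1,2])/K[1,1]*d,d],-1)
    W=(P-t)@Rm
    W[d<=0]=np.nan
    return img,d,W
def proj(name,p):
    m=viewer.camera_model(name)
    return cv2.projectPoints(np.array(p,float).reshape(-1,1,3),np.array(m['rvec'],float),np.array(m['tvec'],float),np.array(m['K'],float),None)[0].reshape(-1,2)
def st():
    s=telemetry.read_state(); return s
E
python3 - <<'E'
from h import *
s=st(); print(s['time_s'],s['tcp_pos'],s['eef_rot'],s['gripper_width'],robot.pinch_z)
for n in ['top','side']:
    i,d,W=cloud(n); cv2.imwrite(f'pics/{n}0.png',i); np.savez(f'{n}0.npz',i=i,W=W)
    m=viewer.camera_model(n); print(n,m['K'],m['rvec'],m['tvec'], (d>0).mean())
E
```

```text
pics
0.0 [ 244.07786775 -520.06456909  230.47051226] [-9.06817854e-04  9.76026698e-01  2.17648863e-01 -1.87413638e-04] 85.56369207214718 -18.700000000000003
top [[592.35227413   0.         325.87303983]
 [  0.         592.35227413 232.97803204]
 [  0.           0.           1.        ]] [ 2.12513435 -2.18825707  0.10302994] [ -35.81438789  492.78341466 1604.93783252] 0.9959798177083333
side [[493.6311679    0.         315.48493921]
 [  0.         493.6311679  238.91137297]
 [  0.           0.           1.        ]] [ 2.25019775  0.54556494 -0.25795847] [-381.18536267 -107.65185482 1939.08403252] 0.9832779947916667
```

View pics/top0.png

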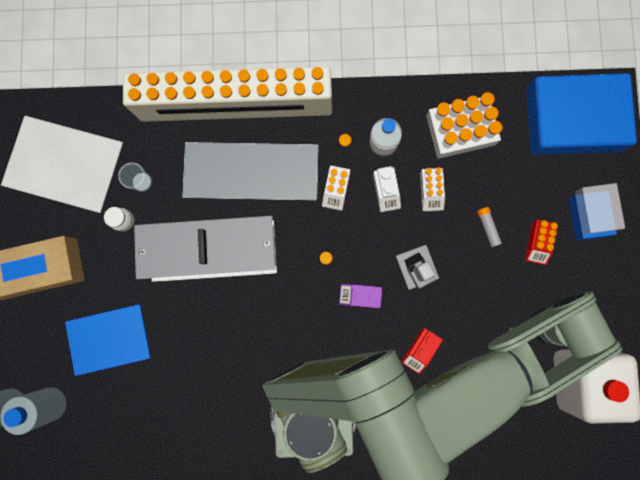

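View pics/side0.png

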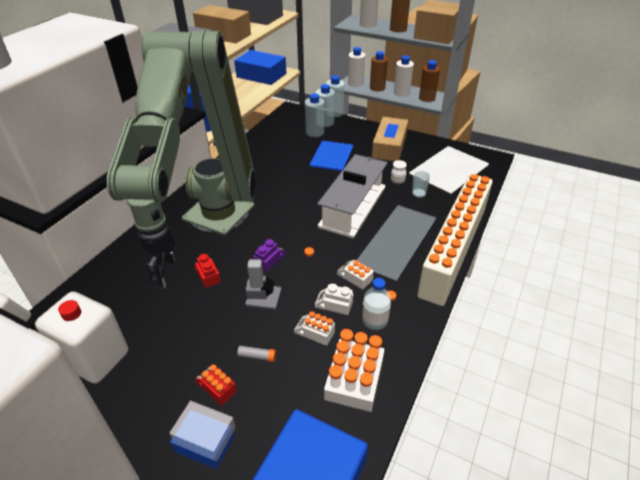

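Run:
```python
from h import *
f=np.load('top0.npz'); i=f['i']; W=f['W']
print('bench z',np.nanmedian(W[300:420,180:240,2]), np.nanmedian(W[200:230,360:480,2]))
z=W[...,2]
def rect(name,u0,v0,u1,v1,zlo,zhi):
    s=np.zeros_like(z,bool); s[v0:v1,u0:u1]=1
    m=s&(z>zlo)&(z<zhi); P=W[m]
    r=cv2.minAreaRect(P[:,:2].astype(np.float32))
    print(name,m.sum(),'c',np.round(r[0],1),'sz',np.round(r[1],1),'ang',round(r[2],1),'z',np.round(np.percentile(P[:,2],[2,50,98]),1))
for n,b in dict(A=(315,155,358,215),B=(368,158,405,218),C=(412,158,452,215)).items():
    rect(n+' all',*b,12,90); rect(n+' block',*b,40,90); rect(n+' top',*b,48.5,90)
rect('cover',125,205,290,285,113,127); rect('handle',190,222,215,270,140,175); rect('mat',175,135,325,205,1.5,6)
rect('deck',125,205,290,290,5,112)
rect('dock',390,238,445,295,7,16); rect('scan',390,238,445,295,25,160); rect('grip',390,238,445,295,125,160);rect('foot',390,238,445,295,25,60)
for n,b in dict(cap1=(335,130,352,148),cap2=(316,248,335,268),bottle=(365,112,405,156),jar=(100,203,136,232),beaker=(115,158,155,195),tube=(470,200,505,250),purple=(335,280,390,310),rack=(120,60,335,122),rack2=(425,90,505,158)).items(): rect(n,*b,6,300)
c=np.hstack([cv2.resize(i[v0:v1,u0:u1],None,fx=6,fy=6,interpolation=2) for (u0,v0,u1,v1) in [(318,155,358,220),(368,155,408,220),(414,155,454,220)]])
cv2.imwrite('pics/c0.png',c)
c=cv2.resize(i[235:305,385:455],None,fx=7,fy=7,interpolation=2); cv2.imwrite('pics/s0.png',c)
```

```text
bench z 0.8043960150778916 0.8424868517936139
A all 843 c [620.7 -74.9] sz [125.1  93.8] ang 3.1 z [15.4 45.6 58.5]
A block 607 c [627.7 -82.4] sz [55.8 92.6] ang 76.7 z [40.7 48.2 59. ]
A top 292 c [627.9 -81.3] sz [53.2 85.9] ang 77.0 z [48.6 52.  60.2]
B all 894 c [ 613.8 -220.1] sz [131.1  67.5] ang 15.8 z [14.4 48.6 84.6]
B block 641 c [ 617.5 -220. ] sz [95.5 56.7] ang 9.3 z [40.4 65.5 85.5]
B top 448 c [ 621.  -219.1] sz [88.2 53. ] ang 10.4 z [49.  69.9 86.4]
C all 902 c [ 604.8 -346.4] sz [109.6  57.6] ang 1.3 z [15.5 50.5 71.9]
C block 644 c [ 610.  -346.4] sz [98.4 57.1] ang 0.3 z [40.9 56.9 72.3]
C top 490 c [ 619.1 -346.9] sz [55.1 81.1] ang 87.8 z [48.9 61.7 73.6]
cover 6683 c [455.5 268.3] sz [141.4 363.1] ang 2.1 z [114.7 121.  126.4]
handle 267 c [455.1 267.4] sz [89.8 19.4] ang 1.8 z [141.5 156.3 164. ]
mat 4097 c [682.5 163.4] sz [427.  200.3] ang 88.1 z [1.6 3.5 5.9]
deck 1325 c [465.7 283.7] sz [461.7 236.2] ang 88.4 z [  5.1  10.1 109.3]
dock 457 c [ 394.5 -299. ] sz [147.2 153. ] ang 86.8 z [ 7.2 11.1 15.7]
scan 676 c [ 382.9 -295.9] sz [86.4 50. ] ang 25.3 z [ 38.3  68.6 158.1]
grip 235 c [ 375.7 -299.9] sz [41.4 34.1] ang 27.2 z [131.8 153.  159.1]
foot 231 c [ 382.9 -295.9] sz [86.4 50. ] ang 25.3 z [28.6 54.2 59.6]
cap1 116 c [ 760.3 -110.4] sz [36.8 45.9] ang 88.1 z [ 6.5 12.3 21. ]
cap2 132 c [425.2 -45.6] sz [50.  47.3] ang 88.3 z [ 6.5 13.3 20.4]
bottle 961 c [ 771.6 -224.1] sz [111.  127.5] ang 87.7 z [  7.3 116.1 173.6]
jar 585 c [552.1 514.2] sz [151.7  83.3] ang 82.1 z [  7.   75.1 119.1]
beaker 652 c [672.9 488.7] sz [113.3 104. ] ang 88.1 z [ 6.3 55.1 94.5]
tube 520 c [ 504.5 -497.8] sz [ 92.6 137.2] ang 87.8 z [ 6.3 27.4 38.7]
purple 914 c [ 320.4 -144.3] sz [148.1  79.4] ang 88.3 z [ 6.7 48.1 84.7]
rack 10000 c [877.1 225.4] sz [613.4 111. ] ang 87.9 z [ 15.  149.  168.5]
rack2 3544 c [ 793.9 -451.2] sz [222.9 197. ] ang 87.8 z [  7.5  97.2 119.8]
```

View pics/c0.png

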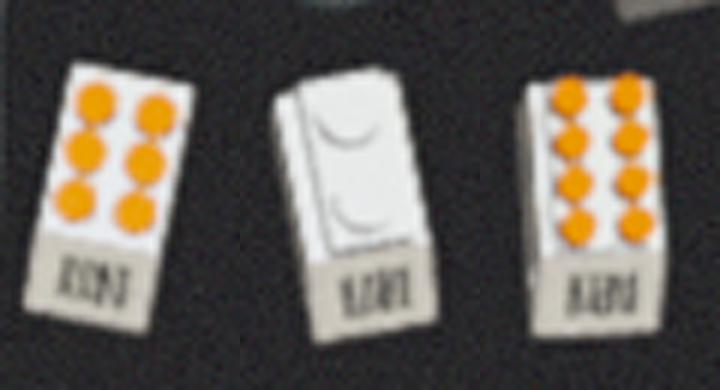

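View pics/s0.png

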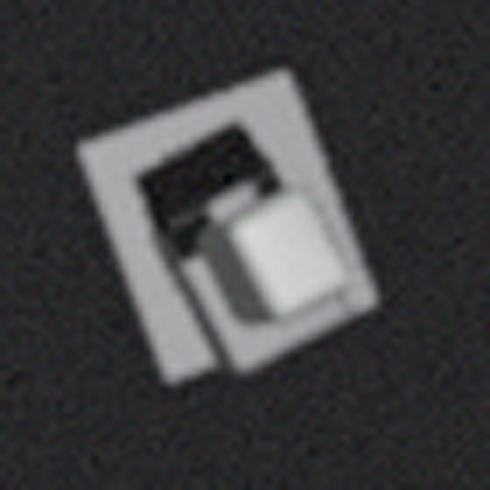

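```bash
cat >> h.py <<'E'
def ray(name,uv,h):
    m=viewer.camera_model(name); K=np.array(m['K'],float); Rm=cv2.Rodrigues(np.array(m['rvec'],float))[0]; t=np.array(m['tvec'],float).ravel()
    uv=np.atleast_2d(uv); d=np.c_[(uv-K[:2,2])/np.array([K[0,0],K[1,1]]),np.ones(len(uv))]@Rm; c=-Rm.T@t
    s=(h-c[2])/d[:,2]; return c+d*s[:,None]
E
python3 - <<'E'
from h import *
f=np.load('top0.npz'); i=f['i']; W=f['W']
def con(name,box,lo,hi,h,zmax=None):
    u0,v0,u1,v1=box; s=i[v0:v1,u0:u1]; m=cv2.inRange(s,np.array(lo),np.array(hi))
    if zmax: m[W[v0:v1,u0:u1,2]>zmax]=0
    c=max(cv2.findContours(m,0,2)[0],key=cv2.contourArea).reshape(-1,2)+[u0,v0]
    P=ray('top',cv2.convexHull(c).reshape(-1,2).astype(float),h)[:,:2].astype(np.float32)
    r=cv2.minAreaRect(P); print(name,np.round(r[0],1),np.round(r[1],1),round(r[2],1))
print(i[170,250],i[275,425],i[245,170],i[255,410])
con('mat',(170,130,330,210),(90,90,90),(190,190,190),3)
con('dock',(385,235,450,300),(120,120,120),(255,255,255),12,25)
con('cover',(125,205,290,276),(110,110,110),(200,200,200),121)
con('coverlow',(125,205,290,276),(110,110,110),(180,180,180),121)
P=ray('top',[[142,252],[267,243]],137); print('pins',P, P.mean(0),np.degrees(np.arctan2(*(P[0]-P[1])[:2]))) 
s=i[205:285,125:290]; cv2.imwrite('pics/deck.png',cv2.resize(s,None,fx=4.5,fy=4.5,interpolation=2))
E
```

```text
[164 162 157] [207 209 207] [161 157 156] [157 154 154]
mat [678.6 159.6] [381.9 162. ] 87.1
dock [ 392.3 -298.5] [98.4 88.5] 18.7
cover [450.9 264.4] [148.3 365.3] 2.2
coverlow [453.4 264.5] [143.2 365.3] 2.2
pins [[444.31531483 422.55563194 137.        ]
 [457.92575373 100.09847435 137.        ]] [451.12053428 261.32705315 137.        ] -2.416935346448133
```

View pics/deck.png

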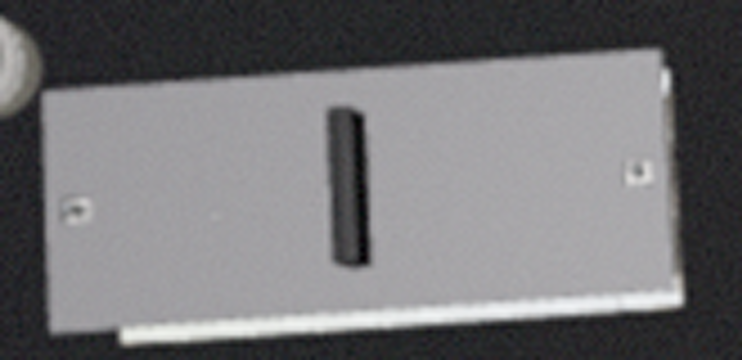

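step_arm([
  [0,1,0.5,0,0,-0.3],
  [0,1,0.5,0,0,-0.3],
  [0,1,0.5,0,0,-0.3],
  [0,1,0.5,0,0,-0.3],
  [0,1,0.5,0,0,-0.3],
], hand=1)

```text
time_s: 0.6
tcp_pos: [244.1, -419.5, 281.3]
eef_rot: [-0.0, 0.994, 0.106, -0.0]
contact_force: [-0.1, 0.2, 0.8]
gripper_width: 85.1
gripper_force: 0.0
```

step_arm([
  [0.3,0.98,0,0,0,-0.034],
  [0.3,0.98,0,0,0,-0.034],
  [0.3,0.98,0,0,0,-0.034],
  [0.3,0.98,0,0,0,-0.034],
  [0.3,0.98,0,0,0,-0.034],
])

```text
time_s: 1.1
tcp_pos: [274.3, -321.5, 281.0]
eef_rot: [-0.0, 0.996, 0.094, -0.0]
contact_force: [-0.7, -0.8, 0.3]
gripper_width: 85.4
gripper_force: 0.0
```

step_arm([
  [0.3,0.98,0,0,0,-0.034],
  [0.3,0.98,0,0,0,-0.034],
  [0.3,0.98,0,0,0,-0.034],
  [0.3,0.98,0,0,0,-0.034],
  [0.3,0.98,0,0,0,-0.034],
])

```text
time_s: 1.6
tcp_pos: [304.2, -223.6, 281.0]
eef_rot: [-0.0, 0.997, 0.081, -0.0]
contact_force: [-1.3, -0.4, -0.5]
gripper_width: 85.2
gripper_force: 0.0
```

step_arm([
  [0.3,0.98,0,0,0,-0.034],
  [0.3,0.98,0,0,0,-0.034],
  [0.3,0.98,0,0,0,-0.034],
  [0.3,0.98,0,0,0,-0.034],
  [0.3,0.98,0,0,0,-0.034],
])

```text
time_s: 2.1
tcp_pos: [334.2, -125.6, 281.1]
eef_rot: [-0.0, 0.998, 0.068, -0.0]
contact_force: [-0.3, -1.0, 0.3]
gripper_width: 85.3
gripper_force: 0.0
```

step_arm([
  [0.3,0.98,0,0,0,-0.034],
  [0.3,0.98,0,0,0,-0.034],
  [0.3,0.98,0,0,0,-0.034],
  [0.3,0.98,0,0,0,-0.034],
  [0.3,0.98,0,0,0,-0.034],
])

```text
time_s: 2.6
tcp_pos: [364.2, -27.7, 281.1]
eef_rot: [0.0, 0.998, 0.056, -0.0]
contact_force: [0.6, 0.3, -0.1]
gripper_width: 85.5
gripper_force: 0.0
```

step_arm([
  [0.3,0.98,0,0,0,-0.034],
  [0.3,0.98,0,0,0,-0.034],
  [0.3,0.98,0,0,0,-0.034],
  [0.3,0.98,0,0,0,-0.034],
  [0.3,0.98,0,0,0,-0.034],
])

```text
time_s: 3.1
tcp_pos: [394.2, 70.3, 281.0]
eef_rot: [0.0, 0.999, 0.043, -0.0]
contact_force: [-0.4, -0.4, 0.1]
gripper_width: 85.3
gripper_force: 0.0
```

step_arm([
  [0.3,0.98,0,0,0,-0.034],
  [0.3,0.98,0,0,0,-0.034],
  [0.3,0.98,0,0,0,-0.034],
  [0.3,0.98,0,0,0,-0.034],
  [0.3,0.98,0,0,0,-0.034],
])

```text
time_s: 3.6
tcp_pos: [424.2, 168.2, 281.0]
eef_rot: [0.0, 1.0, 0.03, -0.0]
contact_force: [0.7, 0.1, -0.3]
gripper_width: 85.4
gripper_force: 0.0
```

step_arm([
  [0.3,0.98,0,0,0,-0.034],
  [0.3,0.98,0,0,0,-0.034],
  [0.3,0.98,0,0,0,-0.034],
  [0.3,0.98,0,0,0,-0.034],
  [0.3,0.98,0,0,0,-0.034],
])

```text
time_s: 4.1
tcp_pos: [454.2, 266.2, 280.8]
eef_rot: [0.0, 1.0, 0.018, -0.0]
contact_force: [0.4, 0.0, -0.9]
gripper_width: 86.0
gripper_force: 0.0
```

```bash
cat >> h.py <<'E'
def wcloud():
    m=viewer.camera_model('wrist'); s=telemetry.read_state(); img,d=viewer.get_image('wrist')
    K=np.array(m['K'],float); Rm=cv2.Rodrigues(np.array(m['rvec'],float))[0]; t=np.array(m['tvec'],float).ravel()
    v,u=np.mgrid[:480,:640]; a=(u-K[0,2])/K[0,0]; b=(v-K[1,2])/K[1,1]; th=np.hypot(a,b)+1e-9
    th2=np.clip(th,0,1.45); k=np.tan(th2)/th
    P=np.stack([a*k*d,b*k*d,d],-1); W=(P-t)@Rm; W[(d<=0)|(th>1.4)]=np.nan
    return img,d,W,s
def psi(s):
    q=s['eef_rot']; return 2*np.degrees(np.arctan2(q[2],q[1]))
E
python3 - <<'E'
from h import *
i,d,W,s=wcloud(); cv2.imwrite('pics/w1.png',i); print(s['time_s'],np.round(s['tcp_pos'],1),psi(s)); np.savez('w1.npz',i=i,W=W)
z=W[...,2]
print((d>0).mean())
m=(z>140)&(z<175)&(i.max(-1)<70)&(abs(W[...,0]-455)<80)&(abs(W[...,1]-265)<40)
P=W[m]; r=cv2.minAreaRect(P[:,:2].astype(np.float32)); print('handle',m.sum(),r,np.percentile(P[:,2],[5,50,95]))
m=(z>114)&(z<128); P=W[m]; print(m.sum(), cv2.minAreaRect(P[:,:2].astype(np.float32)))
E
```

```text
4.1 [454.2 266.2 280.8] 2.017775896495153
0.9920572916666667
handle 894 ((457.71978759765625, 267.6343688964844), (87.41544342041016, 13.219484329223633), 2.219792604446411) [153.92574551 155.91310663 157.03131889]
58334 ((293.6527404785156, 379.07684326171875), (459.1903991699219, 851.7416381835938), 1.8595746755599976)
```

View pics/w1.png

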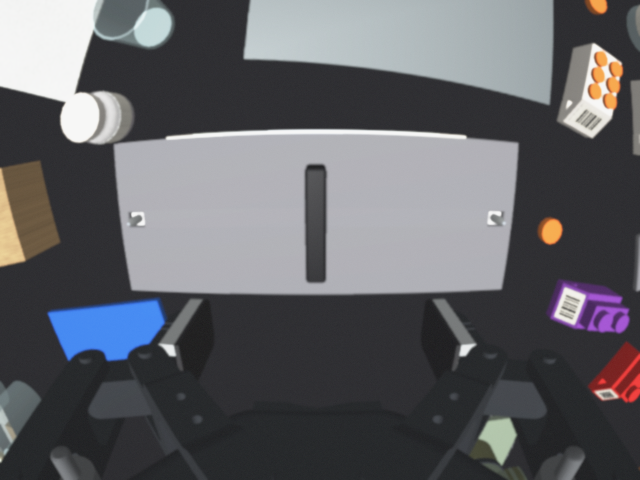

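step_arm([
  [0.14,0.06,-0.9,0,0,0.02],
  [0,0,-1,0,0,0],
  [0,0,-1,0,0,0],
  [0,0,-1,0,0,0],
  [0,0,-1,0,0,0],
])

```text
time_s: 4.65
tcp_pos: [456.7, 266.2, 182.3]
eef_rot: [0.0, 1.0, 0.019, -0.0]
contact_force: [-0.5, 0.3, 1.1]
gripper_width: 85.6
gripper_force: 0.0
```

step_arm([
  [0,0,-1,0,0,0],
  [0,0,-0.9,0,0,0],
  [0,0,-0.6,0,0,0],
  [0,0,-0.3,0,0,0],
  [0,0,0,0,0,0],
])

```text
time_s: 5.15
tcp_pos: [456.8, 266.4, 126.8]
eef_rot: [0.0, 1.0, 0.019, -0.001]
contact_force: [-0.0, -0.4, -0.4]
gripper_width: 85.5
gripper_force: 0.0
```

step_arm([
  [0,0,0,0,0,0],
  [0,0,0,0,0,0],
  [0,0,0,0,0,0],
  [0,0,0,0,0,0],
  [0,0,0,0,0,0],
], hand=-1)

```text
time_s: 5.65
tcp_pos: [457.3, 267.0, 127.9]
eef_rot: [-0.0, 1.0, 0.019, 0.0]
contact_force: [-0.4, -0.3, -2.7]
gripper_width: 15.0
gripper_force: 58.6
```

step_arm([
  [0,0,0,0,0,0],
  [0,0,0,0,0,0],
  [0,0,0,0,0,0],
  [0,0,0,0,0,0],
  [0,0,0,0,0,0],
])

```text
time_s: 6.15
tcp_pos: [457.3, 267.0, 127.9]
eef_rot: [-0.0, 1.0, 0.019, 0.0]
contact_force: [-1.2, 0.6, 4.6]
gripper_width: 15.2
gripper_force: 59.8
```

step_arm([
  [0,0,0.3,0,0,0],
  [0,0,0.7,0,0,0],
  [0,0,1,0,0,0],
  [0,0,1,0,0,0],
  [0,0,1,0,0,0],
])

```text
time_s: 6.65
tcp_pos: [456.3, 266.0, 206.9]
eef_rot: [0.001, 1.0, 0.019, -0.001]
contact_force: [1.5, -0.1, -3.9]
gripper_width: 15.2
gripper_force: 58.6
```

step_arm([
  [0,0,0.7,0,0,0],
  [0,0,0.3,0,0,0],
  [0.46,-0.22,0,0,0,-0.025],
  [0.92,-0.445,0,0,0,-0.05],
  [0.92,-0.445,0,0,0,-0.05],
])

```text
time_s: 7.15
tcp_pos: [503.5, 243.6, 225.9]
eef_rot: [0.001, 1.0, 0.01, -0.001]
contact_force: [0.2, 0.6, -4.2]
gripper_width: 15.0
gripper_force: 58.7
```

step_arm([
  [0.92,-0.445,0,0,0,-0.05],
  [0.92,-0.445,0,0,0,-0.05],
  [0.92,-0.445,0,0,0,-0.05],
  [0.92,-0.445,0,0,0,-0.05],
  [0.92,-0.445,0,0,0,-0.05],
])

```text
time_s: 7.65
tcp_pos: [596.6, 198.6, 226.2]
eef_rot: [0.0, 1.0, -0.01, -0.001]
contact_force: [-0.5, -0.5, -3.4]
gripper_width: 15.2
gripper_force: 58.8
```

step_arm([
  [0.92,-0.445,0,0,0,-0.05],
  [0.92,-0.445,0,0,0,-0.05],
  [0.92,-0.445,0,0,0,-0.05],
  [0.92,-0.445,0,0,0,-0.05],
  [0.46,-0.225,0,0,0,-0.025],
])

```text
time_s: 8.15
tcp_pos: [679.8, 157.9, 225.7]
eef_rot: [0.001, 1.0, -0.027, -0.001]
contact_force: [-0.3, 0.2, -4.3]
gripper_width: 14.8
gripper_force: 58.8
```

Run:
```python
from h import *
i,d,W=cloud('top'); s=st(); print(s['time_s'],np.round(s['tcp_pos'],1),psi(s),s['contact_force']); cv2.imwrite('pics/t2.png',i); np.savez('t2.npz',i=i,W=W)
```

```text
8.2 [680.6 157.5 225.6] -3.108250831682942 [ 1.85927381 -0.56483263 -4.69752719]
```

View pics/t2.png

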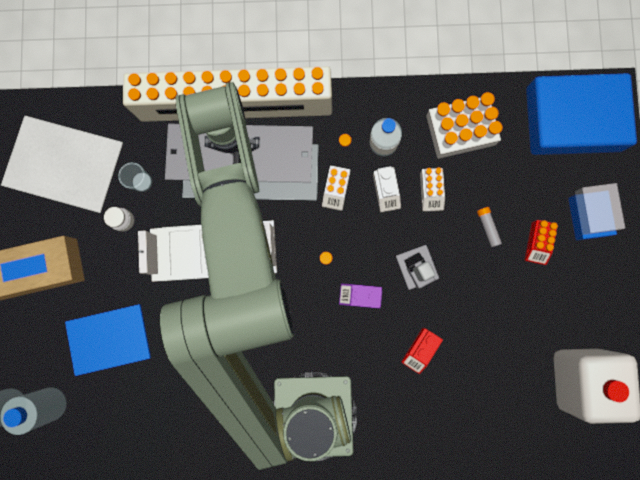

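step_arm([
  [0,0,-0.5,0,0,0],
  [0,0,-1,0,0,0],
  [0,0,-1,0,0,0],
  [0,0,-1,0,0,0],
  [0,0,-1,0,0,0],
])

```text
time_s: 8.7
tcp_pos: [676.4, 160.4, 135.9]
eef_rot: [0.0, 1.0, -0.025, -0.001]
contact_force: [-0.1, 0.3, -4.2]
gripper_width: 14.8
gripper_force: 58.9
```

step_arm([
  [0,0,-1,0,0,0],
  [0,0,-1,0,0,0],
  [0,0,-1,0,0,0],
  [0,0,-1,0,0,0],
  [0,0,-0.8,0,0,0],
])

```text
time_s: 9.2
tcp_pos: [675.9, 160.3, 39.4]
eef_rot: [0.0, 1.0, -0.025, -0.002]
contact_force: [-0.1, -0.3, -4.3]
gripper_width: 14.7
gripper_force: 58.8
```

step_arm([
  [0,0,-0.5,0,0,0],
  [0,0,-0.3,0,0,0],
  [0,0,-0.2,0,0,0],
  [0,0,-0.15,0,0,0],
  [0,0,-0.15,0,0,0],
])

```text
time_s: 9.7
tcp_pos: [678.4, 160.0, 15.9]
eef_rot: [-0.0, 1.0, -0.026, 0.001]
contact_force: [0.8, 0.1, -2.8]
gripper_width: 14.9
gripper_force: 59.1
```

step_arm([
  [0,0,-0.03,0,0,0],
  [0,0,0,0,0,0],
  [0,0,0,0,0,0],
])

```text
time_s: 10.0
tcp_pos: [678.5, 160.0, 15.9]
eef_rot: [-0.0, 1.0, -0.026, 0.001]
contact_force: [-1.1, 0.2, 3.3]
gripper_width: 15.0
gripper_force: 59.6
```

step_arm([
  [0,0,0,0,0,0],
  [0,0,0,0,0,0],
  [0,0,0,0,0,0],
  [0,0,0,0,0,0],
  [0,0,0,0,0,0],
], hand=1)

```text
time_s: 10.5
tcp_pos: [677.9, 159.8, 14.7]
eef_rot: [0.0, 1.0, -0.026, -0.0]
contact_force: [0.2, 0.4, -1.2]
gripper_width: 84.8
gripper_force: 0.0
```

step_arm([
  [0,0,1,0,0,0],
  [0,0,1,0,0,0],
  [0,0,1,0,0,0],
  [0,0,1,0,0,0],
  [0,0,1,0,0,0],
])

```text
time_s: 11.0
tcp_pos: [677.8, 159.8, 115.5]
eef_rot: [0.0, 1.0, -0.026, -0.0]
contact_force: [-0.4, -0.6, 0.8]
gripper_width: 85.3
gripper_force: 0.0
```

step_arm([
  [0,0,1,0,0,0],
  [0,0,1,0,0,0],
  [0,0,1,0,0,0],
  [0,0,1,0,0,0],
  [0,0,1,0,0,0],
])

```text
time_s: 11.5
tcp_pos: [677.8, 159.8, 215.5]
eef_rot: [0.0, 1.0, -0.026, -0.0]
contact_force: [-0.2, 0.4, 0.0]
gripper_width: 85.5
gripper_force: 0.0
```

Run:
```python
from h import *
s=st(); print(s['time_s'],np.round(s['tcp_pos'],1),psi(s),s['contact_force'])
i,d,W,s=wcloud(); cv2.imwrite('pics/w2.png',i); np.savez('w2.npz',i=i,W=W)
z=W[...,2]
m=(z>25)&(z<60)&(i.max(-1)<70)&(abs(W[...,0]-678)<80)&(abs(W[...,1]-160)<40)
P=W[m]; print('handle',cv2.minAreaRect(P[:,:2].astype(np.float32)),np.percentile(P[:,2],[5,50,95]))
for dx in (-55,55):
  for dy in (-150,-60,60,150):
    m=np.hypot(W[...,0]-678-dx,W[...,1]-160-dy)<8; print(dx,dy,m.sum(),round(float(np.nanmedian(z[m])),1) if m.any() else '')
```

```text
11.5 [677.8 159.8 215.5] -2.9638002731622968 [-0.17360991  0.36927947  0.02417322]
handle ((678.662841796875, 159.8167266845703), (13.929435729980469, 88.28372192382812), 86.73225402832031) [42.57922334 44.09655273 45.36420219]
-55 -150 156 8.2
-55 -60 187 8.2
-55 60 185 8.2
-55 150 156 8.0
55 -150 184 8.4
55 -60 222 8.4
55 60 219 8.4
55 150 182 8.2
```

step_arm([
  [-0.606,-0.916,0.15,0,0,0.13],
  [-0.606,-0.916,0.15,0,0,0.13],
  [-0.606,-0.916,0.15,0,0,0.13],
  [-0.606,-0.916,0.15,0,0,0.13],
  [-0.606,-0.916,0.15,0,0,0.13],
])

```text
time_s: 12.05
tcp_pos: [616.5, 67.5, 229.1]
eef_rot: [0.0, 1.0, 0.023, -0.0]
contact_force: [-0.8, -0.5, -0.3]
gripper_width: 85.4
gripper_force: 0.0
```

step_arm([
  [-0.606,-0.916,0.15,0,0,0.13],
  [-0.606,-0.916,0.15,0,0,0.13],
  [-0.606,-0.916,0.15,0,0,0.13],
  [-0.606,-0.916,0.15,0,0,0.13],
  [-0.606,-0.916,0.15,0,0,0.13],
])

```text
time_s: 12.55
tcp_pos: [555.9, -24.0, 244.3]
eef_rot: [0.0, 0.997, 0.072, -0.0]
contact_force: [-0.3, -0.9, 0.1]
gripper_width: 85.6
gripper_force: 0.0
```

step_arm([
  [-0.606,-0.916,0.15,0,0,0.13],
  [-0.606,-0.916,0.15,0,0,0.13],
  [-0.606,-0.916,0.15,0,0,0.13],
  [-0.606,-0.916,0.15,0,0,0.13],
  [-0.606,-0.916,0.15,0,0,0.13],
])

```text
time_s: 13.05
tcp_pos: [495.3, -115.6, 259.4]
eef_rot: [-0.0, 0.993, 0.121, -0.0]
contact_force: [-0.1, 0.0, 0.1]
gripper_width: 85.7
gripper_force: 0.0
```

step_arm([
  [-0.606,-0.916,0.15,0,0,0.13],
  [-0.606,-0.916,0.15,0,0,0.13],
  [-0.606,-0.916,0.15,0,0,0.13],
  [-0.606,-0.916,0.15,0,0,0.13],
  [-0.606,-0.916,0.15,0,0,0.13],
])

```text
time_s: 13.55
tcp_pos: [434.7, -207.1, 274.4]
eef_rot: [-0.0, 0.986, 0.169, -0.0]
contact_force: [-0.7, -0.2, 0.1]
gripper_width: 85.7
gripper_force: 0.0
```

step_arm([
  [-0.606,-0.916,0.15,0,0,0.13],
  [-0.606,-0.916,0.15,0,0,0.13],
  [-0.606,-0.916,0.15,0,0,0.13],
  [-0.606,-0.916,0.15,0,0,0.13],
  [-0.606,-0.916,0.15,0,0,0.13],
])

```text
time_s: 14.05
tcp_pos: [374.2, -298.7, 289.4]
eef_rot: [-0.0, 0.976, 0.217, -0.0]
contact_force: [0.8, 0.5, -0.0]
gripper_width: 85.6
gripper_force: 0.0
```

Run:
```python
from h import *
s=st(); print(s['time_s'],np.round(s['tcp_pos'],1),psi(s))
i,d,W,s=wcloud(); cv2.imwrite('pics/w3.png',i); np.savez('w3.npz',i=i,W=W)
z=W[...,2]; n=np.hypot(W[...,0]-380,W[...,1]+297)<75
def rc(name,m):
    m=cv2.morphologyEx(m.astype(np.uint8),cv2.MORPH_OPEN,np.ones((3,3)))>0
    P=W[m]; r=cv2.minAreaRect(P[:,:2].astype(np.float32)); print(name,m.sum(),np.round(r[0],1),np.round(r[1],1),round(r[2],1),np.percentile(P[:,2],[5,50,95]).round(1))
rc('griptop',n&(z>148)&(z<160)); rc('foot',n&(z>45)&(z<62)); rc('dock',n&(z>9)&(z<15)); rc('foot-all',n&(z>20)&(z<62))
```

```text
14.05 [ 374.2 -298.7  289.4] 25.013655915340227
griptop 2109 [ 376.  -300.8] [41.3 33.6] 25.9 [149.6 152.8 154.3]
foot 910 [ 396.9 -290.1] [57.2 48.9] 26.2 [47.4 54.7 60.9]
dock 3214 [ 394.2 -297.8] [99.3 89.6] 18.3 [ 9.8 11.2 12.6]
foot-all 913 [ 396.9 -290.1] [57.2 48.9] 26.2 [47.3 54.7 60.9]
```

View pics/w3.png

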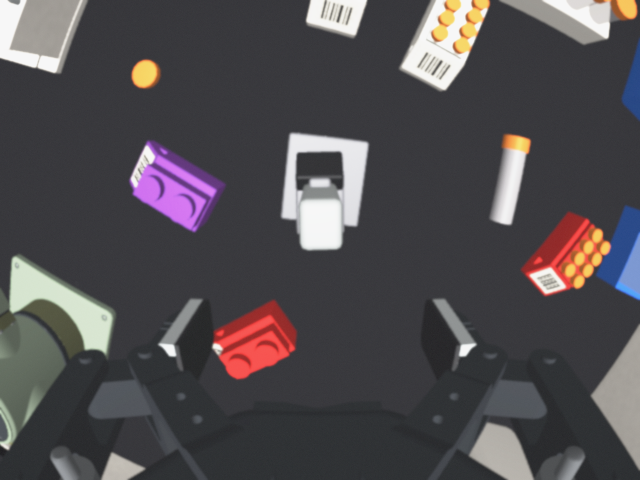

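step_arm([
  [0.055,-0.135,-0.235,0,0,0.12],
  [0,0,-1,0,0,0],
  [0,0,-1,0,0,0],
  [0,0,-1,0,0,0],
  [0,0,-1,0,0,0],
])

```text
time_s: 14.6
tcp_pos: [376.4, -299.8, 203.5]
eef_rot: [-0.0, 0.974, 0.226, 0.0]
contact_force: [0.8, -0.4, -0.4]
gripper_width: 85.5
gripper_force: 0.0
```

step_arm([
  [0,0,-1,0,0,0],
  [0,0,-1,0,0,0],
  [0,0,-1,0,0,0],
  [0,0,-1,0,0,0],
  [0,0,-1,0,0,0],
])

```text
time_s: 15.1
tcp_pos: [376.3, -299.7, 103.6]
eef_rot: [-0.0, 0.974, 0.226, 0.0]
contact_force: [-0.4, -0.0, -0.2]
gripper_width: 85.7
gripper_force: 0.0
```

step_arm([
  [0,0,0,0,0,0],
  [0,0,0,0,0,0],
  [0,0,0,0,0,0],
  [0,0,0,0,0,0],
  [0,0,0,0,0,0],
], hand=-1)

```text
time_s: 15.6
tcp_pos: [376.6, -301.0, 106.1]
eef_rot: [0.001, 0.974, 0.225, 0.001]
contact_force: [0.7, 1.4, 4.8]
gripper_width: 33.1
gripper_force: 60.0
```

step_arm([
  [0,0,0,0,0,0],
  [0,0,0,0,0,0],
  [0,0,0,0,0,0],
])

```text
time_s: 15.9
tcp_pos: [376.6, -301.1, 106.1]
eef_rot: [0.001, 0.974, 0.225, 0.001]
contact_force: [0.3, 2.6, 5.8]
gripper_width: 33.1
gripper_force: 60.2
```

Run:
```python
from h import *
s=st(); print(s['time_s'],np.round(s['tcp_pos'],1),psi(s),s['contact_force'],s['gripper_width'])
# re-measure carriers from top; label slope edges
i,d,W=cloud('top'); np.savez('t3.npz',i=i,W=W); cv2.imwrite('pics/t3.png',i); z=W[...,2]
def con(name,box):
    u0,v0,u1,v1=box; s=i[v0:v1,u0:u1]; m=((s.max(-1)>110)).astype(np.uint8)*255
    c=max(cv2.findContours(m,0,2)[0],key=cv2.contourArea).reshape(-1,2)+[u0,v0]
    zz=z[v0:v1,u0:u1]
    r=cv2.minAreaRect(c.astype(np.float32)); print(name,'px',np.round(r[0],1),np.round(r[1],1),round(r[2],1))
    # front bottom edge corners: lowest part of contour at z=15 ; block sides via depth 40..49
    b=cv2.morphologyEx(((zz>42)).astype(np.uint8),cv2.MORPH_OPEN,np.ones((3,3)))>0
    P=W[v0:v1,u0:u1][b]; r=cv2.minAreaRect(P[:,:2].astype(np.float32)); print('   block',np.round(r[0],1),np.round(r[1],1),round(r[2],1))
    # label: dark on slope
    sl=(zz>16)&(zz<42)&(m>0); P=W[v0:v1,u0:u1][sl]; A=np.c_[P[:,:2],np.ones(len(P))]; g=np.linalg.lstsq(A,P[:,2],rcond=None)[0]
    print('   slope pts',sl.sum(),'centroid',P.mean(0).round(1),'grad dir',round(np.degrees(np.arctan2(g[1],g[0])),1),'slope',round(np.hypot(g[0],g[1]),2))
con('low',(318,155,358,220)); con('tall',(366,158,406,220)); con('mid',(412,158,452,218))
```

```text
15.9 [ 376.6 -301.1  106.1] 25.98400766134772 [0.26146713 2.56882345 5.83292807] 33.12015750292014
low px [335.6 187.4] [21.3 42.2] 11.7
   block [631.8 -82.6] [54.2 80.8] 76.0
   slope pts 269 centroid [594.5 -74.8  32.6] grad dir -11.0 slope 0.17
tall px [386.9 188.4] [43.6 22. ] 79.5
   block [ 623.  -221.2] [80.2 53.8] 3.0
   slope pts 253 centroid [ 579.4 -224.5   31.3] grad dir 4.7 slope 0.19
mid px [432.7 188.7] [43.1 22.5] 87.8
   block [ 619.9 -345.8] [78.5 56.2] 0.8
   slope pts 249 centroid [ 574.  -343.8   31. ] grad dir -15.8 slope 0.18
```

Run:
```python
from h import *
f=np.load('t3.npz'); i=f['i']
for n,b,y,blk,off in [('low',(325,190,348,212),-13.5,(631.8,-82.6),55),('tall',(375,190,404,214),9,(623,-221.2),55),('mid',(420,190,448,214),.5,(619.9,-345.8),55)]:
    u0,v0,u1,v1=b; g=cv2.cvtColor(i[v0:v1,u0:u1],6); hs=cv2.cvtColor(i[v0:v1,u0:u1],cv2.COLOR_BGR2HSV)
    c=max(cv2.findContours((g>70).astype(np.uint8),0,2)[0],key=cv2.contourArea)
    m=cv2.drawContours(np.zeros_like(g),[c],-1,1,-1); m=cv2.erode(m,np.ones((5,5)))
    d=(m>0)&(g<165)&(hs[...,1]<90); v,u=np.nonzero(d); p=(u.mean()+u0,v.mean()+v0)
    L=ray('top',[p],30)[0]; a=np.radians(y); e=np.array([np.cos(a),np.sin(a)])
    print(n,d.sum(),np.round(p,1),'label',L.round(1),'from block',(np.array(blk)-off*e).round(1))
```

```text
low 75 [333.2 201.4] label [578.3 -73.1  30. ] from block [578.3 -69.8]
tall 82 [390.1 202.7] label [ 570.  -229.9   30. ] from block [ 568.7 -229.8]
mid 86 [433.1 202.4] label [ 567.  -348.1   30. ] from block [ 564.9 -346.3]
```

step_arm([
  [0,0,0.5,0,0,0],
  [0,0,1,0,0,0],
  [0,0,1,0,0,0],
  [0,0,1,0,0,0],
  [0,0,1,0,0,0],
])

```text
time_s: 16.45
tcp_pos: [375.6, -300.8, 196.0]
eef_rot: [-0.0, 0.974, 0.225, -0.0]
contact_force: [-0.0, -0.1, -2.8]
gripper_width: 33.3
gripper_force: 59.8
```

step_arm([
  [0,0,0.5,0,0,0],
  [0.413,0.97,0,0,0,-0.353],
  [0.413,0.97,0,0,0,-0.353],
  [0.413,0.97,0,0,0,-0.353],
  [0.413,0.97,0,0,0,-0.353],
])

```text
time_s: 16.95
tcp_pos: [408.8, -222.4, 204.7]
eef_rot: [-0.0, 0.993, 0.119, -0.0]
contact_force: [-0.3, 0.3, -2.8]
gripper_width: 33.4
gripper_force: 60.1
```

step_arm([
  [0.413,0.97,0,0,0,-0.353],
  [0.413,0.97,0,0,0,-0.353],
  [0.413,0.97,0,0,0,-0.353],
  [0.413,0.97,0,0,0,-0.353],
  [0.413,0.97,0,0,0,-0.353],
])

```text
time_s: 17.45
tcp_pos: [450.1, -125.4, 204.7]
eef_rot: [-0.0, 1.0, -0.013, -0.001]
contact_force: [0.2, -0.6, -2.0]
gripper_width: 32.9
gripper_force: 60.1
```

step_arm([
  [0.413,0.97,0,0,0,-0.353],
  [0.413,0.97,0,0,0,-0.353],
  [0.413,0.97,0,0,0,-0.353],
  [0.413,0.97,0,0,0,-0.353],
  [0,0,0,0,0,0],
])

```text
time_s: 17.95
tcp_pos: [483.8, -47.0, 204.6]
eef_rot: [-0.0, 0.993, -0.116, -0.0]
contact_force: [-0.5, -0.7, -2.0]
gripper_width: 33.3
gripper_force: 60.7
```

Run:
```python
from h import *
s=st(); print(s['time_s'],np.round(s['tcp_pos'],1),psi(s),s['contact_force'],s['gripper_width'])
i,d,W,s=wcloud(); np.savez('w4.npz',i=i,W=W)
j,d,W=cloud('top'); np.savez('t4.npz',i=j,W=W)
cv2.imwrite('pics/w4.png',np.hstack([cv2.resize(i,(400,300)),cv2.resize(j[120:420,200:500],(300,300))]))
```

```text
17.95 [483.8 -47.  204.6] -13.316980297384564 [-0.51162909 -0.69262534 -1.99580674] 33.25016310575345
```

View pics/w4.png

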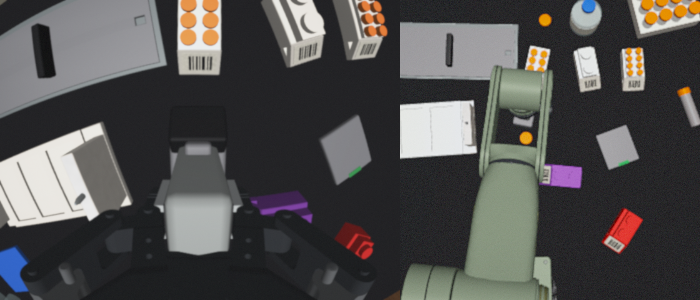

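step_arm([
  [0,0,-0.6,0,0,0],
  [0,0,-0.8,0,0,0],
  [0,0,-0.6,0,0,0],
  [0,0,-0.32,0,0,0],
  [0,0,0,0,0,0],
])

```text
time_s: 18.55
tcp_pos: [482.5, -48.9, 157.4]
eef_rot: [0.0, 0.993, -0.117, -0.001]
contact_force: [0.5, -0.3, -1.6]
gripper_width: 33.1
gripper_force: 60.6
```

```bash
cat >> h.py <<'E'
def chk(yaw):
    s=st(); i,d,W,s=wcloud(); cv2.imwrite('pics/chk.png',i); np.savez('chk.npz',i=i,W=W)
    a=np.radians(psi(s)); e=np.array([np.cos(a),np.sin(a)]); n=np.array([-e[1],e[0]]); p=np.array(s['tcp_pos'])
    print(s['time_s'],p.round(1),psi(s).round(2),'F',np.round(s['contact_force'],1))
    Q=W-p; x=Q[...,:2]@e; y=Q[...,:2]@n
    # slope points ahead of scanner: z 14..42
    m=(x>60)&(x<140)&(abs(y)<60)&(W[...,2]>16)&(W[...,2]<41)&(i.max(-1)>60)
    print('slope n',m.sum(),'fwd',np.percentile(x[m],[2,50,98]).round(1),'lat',np.percentile(y[m],[1,50,99]).round(1))
    A=np.c_[x[m],y[m],np.ones(m.sum())]; g=np.linalg.lstsq(A,W[m][:,2],rcond=None)[0]; print('slope',g.round(2),'z at fwd 97.6',(g@[97.6,0,1]).round(1))
E
python3 -c "
from h import *
chk(0)"
```

```text
18.55 [482.5 -48.9 157.4] -13.47 F [ 0.5 -0.3 -1.6]
slope n 2776 fwd [ 87.2  99.7 111.3] lat [-26.1   2.   28.9]
slope [  0.99  -0.   -68.67] z at fwd 97.6 27.6
```

step_arm([
  [0,0,0,0,0,0],
  [0,0,0,0,0,0],
  [0,0,0,0,0,0],
  [0,0,0,0,0,0],
  [0,0,0,0,0,0],
])

```text
time_s: 19.1
tcp_pos: [483.4, -48.6, 158.8]
eef_rot: [0.0, 0.993, -0.117, 0.0]
contact_force: [-0.1, 0.5, -2.2]
gripper_width: 33.2
gripper_force: 60.6
```

step_arm([
  [0,0,0,0,0,0],
  [0,0,0,0,0,0],
  [0,0,0,0,0,0],
  [0,0,0,0,0,0],
  [0,0,0,0,0,0],
])

```text
time_s: 19.6
tcp_pos: [483.4, -48.6, 158.6]
eef_rot: [0.0, 0.993, -0.117, -0.0]
contact_force: [0.7, -0.7, -2.0]
gripper_width: 33.4
gripper_force: 60.6
```

step_arm([
  [0,0,0,0,0,0],
  [0,0,0,0,0,0],
  [0,0,0,0,0,0],
  [0,0,0,0,0,0],
  [0,0,0,0,0,0],
])

```text
time_s: 20.1
tcp_pos: [483.4, -48.6, 158.6]
eef_rot: [0.0, 0.993, -0.117, -0.0]
contact_force: [0.5, 0.3, -2.0]
gripper_width: 33.0
gripper_force: 60.6
```

```bash
python3 -c "
from h import *
chk(0)
j,d,W=cloud('top'); cv2.imwrite('pics/t5.png',j)
a=np.load('t3.npz')['i']; D=cv2.absdiff(a,j).max(-1)
for n,b in dict(tall=(366,158,406,220),mid=(412,158,452,218)).items(): print(n,(D[b[1]:b[3],b[0]:b[2]]>60).sum())
"
```

```text
20.1 [483.4 -48.6 158.6] -13.44 F [ 0.5  0.3 -2. ]
slope n 2719 fwd [ 86.4  99.  110.6] lat [-26.6   1.3  28.3]
slope [  0.97  -0.   -66.6 ] z at fwd 97.6 28.4
tall 0
mid 0
```

step_arm([
  [-0.67,0,1,0,0,0],
  [-0.67,0,1,0,0,0],
  [-0.67,0,1,0,0,0],
  [0,-0.935,0,0,0,0.101],
  [0,-0.935,0,0,0,0.101],
])

```text
time_s: 20.7
tcp_pos: [443.2, -86.3, 219.6]
eef_rot: [0.0, 0.995, -0.101, 0.001]
contact_force: [0.6, 0.6, -1.8]
gripper_width: 33.3
gripper_force: 60.7
```

step_arm([
  [0,-0.935,0,0,0,0.101],
  [0,-0.935,0,0,0,0.101],
  [0,-0.935,0,0,0,0.101],
  [0,-0.935,0,0,0,0.101],
  [0,-0.935,0,0,0,0.101],
])

```text
time_s: 21.2
tcp_pos: [443.1, -180.3, 218.6]
eef_rot: [0.0, 0.998, -0.064, 0.0]
contact_force: [-0.0, 0.8, -2.0]
gripper_width: 33.4
gripper_force: 60.7
```

step_arm([
  [0,-0.935,0,0,0,0.101],
  [0,-0.935,0,0,0,0.101],
  [0,-0.935,0,0,0,0.101],
  [0,-0.935,0,0,0,0.101],
  [0,-0.935,0,0,0,0.101],
])

```text
time_s: 21.7
tcp_pos: [443.1, -273.8, 218.6]
eef_rot: [-0.0, 1.0, -0.026, -0.0]
contact_force: [-0.4, -0.7, -1.6]
gripper_width: 33.2
gripper_force: 60.7
```

step_arm([
  [0,-0.935,0,0,0,0.101],
  [0,-0.935,0,0,0,0.101],
  [0,-0.935,0,0,0,0.101],
  [0,-0.935,0,0,0,0.101],
  [0,0,0,0,0,0],
])

```text
time_s: 22.2
tcp_pos: [443.2, -349.8, 218.3]
eef_rot: [0.001, 1.0, 0.003, 0.0]
contact_force: [0.9, -0.3, -1.1]
gripper_width: 33.5
gripper_force: 60.7
```

step_arm([
  [0.42,0,-1,0,0,0],
  [0.42,0,-1,0,0,0],
  [0.42,0,-1,0,0,0],
  [0,0,0,0,0,0],
])

```text
time_s: 22.6
tcp_pos: [467.5, -345.8, 155.8]
eef_rot: [-0.002, 1.0, 0.004, -0.002]
contact_force: [0.1, 0.6, -1.7]
gripper_width: 33.2
gripper_force: 60.6
```

```bash
python3 -c "
from h import *
chk(0)"
```

```text
22.6 [ 467.5 -345.8  155.8] 0.49 F [ 0.1  0.6 -1.7]
slope n 2813 fwd [ 84.9  97.3 108.9] lat [-30.6  -2.9  24.3]
slope [ 9.800e-01  1.000e-02 -6.564e+01] z at fwd 97.6 29.9
```

Well centred; hold, then go to tall.

step_arm([
  [0,0,0,0,0,0],
  [0,0,0,0,0,0],
  [0,0,0,0,0,0],
  [0,0,0,0,0,0],
  [0,0,0,0,0,0],
])

```text
time_s: 23.15
tcp_pos: [468.4, -347.9, 159.1]
eef_rot: [0.0, 1.0, 0.004, 0.0]
contact_force: [0.7, -0.7, -1.7]
gripper_width: 33.6
gripper_force: 60.5
```

step_arm([
  [0,0,0,0,0,0],
  [0,0,0,0,0,0],
  [0,0,0,0,0,0],
  [0,0,0,0,0,0],
  [0,0,0,0,0,0],
])

```text
time_s: 23.65
tcp_pos: [468.4, -347.8, 158.6]
eef_rot: [0.0, 1.0, 0.004, -0.0]
contact_force: [-0.4, -0.7, -2.4]
gripper_width: 33.4
gripper_force: 60.5
```

step_arm([
  [0,0,0,0,0,0],
  [0,0,0,0,0,0],
  [0,0,0,0,0,0],
  [0,0,0,0,0,0],
  [0,0,0,0,0,0],
])

```text
time_s: 24.15
tcp_pos: [468.4, -347.8, 158.6]
eef_rot: [0.0, 1.0, 0.004, -0.0]
contact_force: [-0.1, -0.4, -2.5]
gripper_width: 33.3
gripper_force: 60.5
```

```bash
python3 -c "
from h import *
chk(0)
j,d,W=cloud('top'); cv2.imwrite('pics/t6.png',j)
a=np.load('t3.npz')['i']; D=cv2.absdiff(a,j).max(-1)
for n,b in dict(tall=(366,158,406,220),mid=(412,158,452,218),low=(318,155,358,220)).items(): print(n,(D[b[1]:b[3],b[0]:b[2]]>60).sum())
"
```

```text
24.15 [ 468.4 -347.8  158.6] 0.45 F [-0.1 -0.4 -2.5]
slope n 2759 fwd [ 84.1  96.7 108.2] lat [-28.6  -0.7  26.3]
slope [ 9.800e-01  1.000e-02 -6.515e+01] z at fwd 97.6 30.7
tall 0
mid 155
low 0
```

step_arm([
  [-0.67,0,1,0,0,0],
  [-0.67,0,1,0,0,0],
  [-0.67,0,1,0,0,0],
  [0,0.855,0,0,0,0.165],
  [0,0.855,0,0,0,0.165],
])

```text
time_s: 24.75
tcp_pos: [428.1, -312.8, 218.7]
eef_rot: [-0.0, 1.0, 0.029, 0.0]
contact_force: [1.0, 0.5, -2.7]
gripper_width: 33.3
gripper_force: 60.8
```

step_arm([
  [0,0.855,0,0,0,0.165],
  [0,0.855,0,0,0,0.165],
  [0,0.855,0,0,0,0.165],
  [0,0.855,0,0,0,0.165],
  [0,0,0,0,0,0],
])

```text
time_s: 25.25
tcp_pos: [428.0, -242.7, 218.5]
eef_rot: [-0.001, 0.997, 0.08, -0.0]
contact_force: [-0.3, -0.3, -2.1]
gripper_width: 33.4
gripper_force: 61.0
```

step_arm([
  [0.745,0,-1,0,0,0],
  [0.745,0,-1,0,0,0],
  [0.745,0,-1,0,0,0],
  [0,0,0,0,0,0],
])

```text
time_s: 25.65
tcp_pos: [473.1, -244.6, 156.0]
eef_rot: [-0.001, 0.997, 0.079, -0.002]
contact_force: [-1.1, 1.2, -2.3]
gripper_width: 33.6
gripper_force: 60.8
```

```bash
python3 -c "
from h import *
chk(0)"
```

```text
25.65 [ 473.1 -244.6  156. ] 9.03 F [-1.1  1.2 -2.3]
slope n 2818 fwd [ 85.6  98.1 109.7] lat [-26.2   1.8  28.8]
slope [  0.97  -0.   -65.79] z at fwd 97.6 29.2
```

step_arm([
  [0,0,0,0,0,0],
  [0,0,0,0,0,0],
  [0,0,0,0,0,0],
  [0,0,0,0,0,0],
  [0,0,0,0,0,0],
])

```text
time_s: 26.2
tcp_pos: [472.8, -245.4, 159.1]
eef_rot: [0.0, 0.997, 0.078, 0.0]
contact_force: [0.9, -0.5, -2.3]
gripper_width: 33.6
gripper_force: 60.8
```

step_arm([
  [0,0,0,0,0,0],
  [0,0,0,0,0,0],
  [0,0,0,0,0,0],
  [0,0,0,0,0,0],
  [0,0,0,0,0,0],
])

```text
time_s: 26.7
tcp_pos: [472.9, -245.2, 158.6]
eef_rot: [0.0, 0.997, 0.078, -0.0]
contact_force: [-0.4, -0.8, -2.2]
gripper_width: 33.2
gripper_force: 60.8
```

step_arm([
  [0,0,0,0,0,0],
  [0,0,0,0,0,0],
  [0,0,0,0,0,0],
  [0,0,0,0,0,0],
  [0,0,0,0,0,0],
])

```text
time_s: 27.2
tcp_pos: [472.9, -245.3, 158.6]
eef_rot: [0.0, 0.997, 0.078, 0.0]
contact_force: [-0.1, 0.2, -3.2]
gripper_width: 33.5
gripper_force: 60.8
```

```bash
python3 -c "
from h import *
chk(0)"
```

```text
27.2 [ 472.9 -245.3  158.6] 8.96 F [-0.1  0.2 -3.2]
slope n 2759 fwd [ 86.1  98.3 109.8] lat [-25.4   2.3  29.5]
slope [  0.98  -0.   -66.4 ] z at fwd 97.6 29.0
```

step_arm([
  [-0.969,-0.556,0.3,0,0,0.396],
  [-0.969,-0.556,0.3,0,0,0.396],
  [-0.969,-0.556,0.3,0,0,0.396],
  [-0.969,-0.556,0.3,0,0,0.396],
  [-0.969,-0.556,0.3,0,0,0.396],
])

```text
time_s: 27.75
tcp_pos: [375.2, -301.2, 189.0]
eef_rot: [0.0, 0.974, 0.226, 0.0]
contact_force: [-0.5, 0.2, -2.1]
gripper_width: 33.6
gripper_force: 60.9
```

step_arm([
  [0,0,0,0,0,0],
  [0,0,-0.8,0,0,0],
  [0,0,-1,0,0,0],
  [0,0,-1,0,0,0],
  [0,0,-0.6,0,0,0],
])

```text
time_s: 28.25
tcp_pos: [375.9, -300.0, 119.1]
eef_rot: [-0.001, 0.974, 0.224, -0.0]
contact_force: [0.5, -0.2, -1.6]
gripper_width: 33.5
gripper_force: 60.8
```

step_arm([
  [0,0,-0.3,0,0,0],
  [0,0,-0.2,0,0,0],
  [0,0,-0.14,0,0,0],
  [0,0,-0.1,0,0,0],
  [0,0,0,0,0,0],
])

```text
time_s: 28.75
tcp_pos: [376.3, -301.1, 106.3]
eef_rot: [0.0, 0.974, 0.225, 0.0]
contact_force: [0.4, -0.5, -1.9]
gripper_width: 33.6
gripper_force: 60.9
```

step_arm([
  [0,0,-0.04,0,0,0],
  [0,0,0,0,0,0],
])

```text
time_s: 28.95
tcp_pos: [376.3, -301.0, 106.1]
eef_rot: [0.001, 0.974, 0.225, 0.0]
contact_force: [-2.1, 1.3, 5.2]
gripper_width: 33.4
gripper_force: 61.5
```

step_arm([
  [0,0,0,0,0,0],
  [0,0,0,0,0,0],
  [0,0,0,0,0,0],
  [0,0,0,0,0,0],
  [0,0,0,0,0,0],
], hand=1)

```text
time_s: 29.45
tcp_pos: [376.0, -300.9, 105.0]
eef_rot: [0.0, 0.974, 0.225, -0.0]
contact_force: [-0.0, 0.6, 0.1]
gripper_width: 85.2
gripper_force: 0.0
```

step_arm([
  [0,0,0.5,0,0,0],
  [0,0,1,0,0,0],
  [0,0,1,0,0,0],
  [0,0,1,0,0,0],
  [0,0,1,0,0,0],
])

```text
time_s: 29.95
tcp_pos: [376.0, -300.9, 196.6]
eef_rot: [0.0, 0.974, 0.225, 0.0]
contact_force: [-0.3, -0.5, -0.1]
gripper_width: 85.6
gripper_force: 0.0
```

```bash
cat > m.py <<'E'
from h import *
def rc(W,m,name):
    m=cv2.morphologyEx(m.astype(np.uint8),cv2.MORPH_OPEN,np.ones((3,3)))>0
    P=W[m]; r=cv2.minAreaRect(P[:,:2].astype(np.float32)); print(name,m.sum(),np.round(r[0],1),np.round(r[1],1),round(r[2],1),np.percentile(P[:,2],[5,50,95]).round(1))
E
python3 -c "
from m import *
s=st(); print(s['time_s'],np.round(s['tcp_pos'],1),psi(s),s['contact_force'])
j,d,W=cloud('top'); cv2.imwrite('pics/t7.png',j); np.savez('t7.npz',i=j,W=W)
w,d,V,s=wcloud(); n=np.hypot(V[...,0]-380,V[...,1]+297)<75; z=V[...,2]
rc(V,n&(z>148)&(z<160),'grip')
a=np.load('t3.npz')['i']; D=cv2.absdiff(a,j).max(-1)
for n,b in dict(tall=(366,158,406,220),mid=(412,158,452,218),low=(318,155,358,220)).items(): print(n,(D[b[1]:b[3],b[0]:b[2]]>60).sum())
z=W[...,2]
# deck: white contour at bench ; cheeks tops z~115
n=np.zeros_like(z,bool); n[200:290,125:290]=1
for lo,hi in((108,122),):
    m=(n&(z>lo)&(z<hi)).astype(np.uint8); m=cv2.morphologyEx(m,cv2.MORPH_OPEN,np.ones((3,3)))
    for c in cv2.findContours(m,0,2)[0]:
        if cv2.contourArea(c)>30:
            mm=cv2.drawContours(np.zeros_like(m),[c],-1,1,-1)>0; rc(W,mm,'cheek')
rc(W,n&(z>9)&(z<125),'deck')
"
```

```text
29.95 [ 376.  -300.9  196.6] 25.97383114127541 [-0.33955635 -0.45030599 -0.09073983]
grip 4017 [ 376.3 -300.6] [40.5 33.3] 25.9 [149.7 152.8 154.1]
tall 0
mid 0
low 0
cheek 126 [435.  103.5] [55.  19.9] 2.8 [109.4 115.3 120.7]
cheek 298 [448.1 429.8] [107.5  22. ] 2.3 [109.9 115.4 120.9]
cheek 125 [491.9 106.2] [19.3 48.7] 89.0 [110.2 115.4 119.7]
deck 6620 [458.8 302. ] [428.  185.8] 84.0 [ 10.8  18.3 115.1]
```

View pics/t7.png

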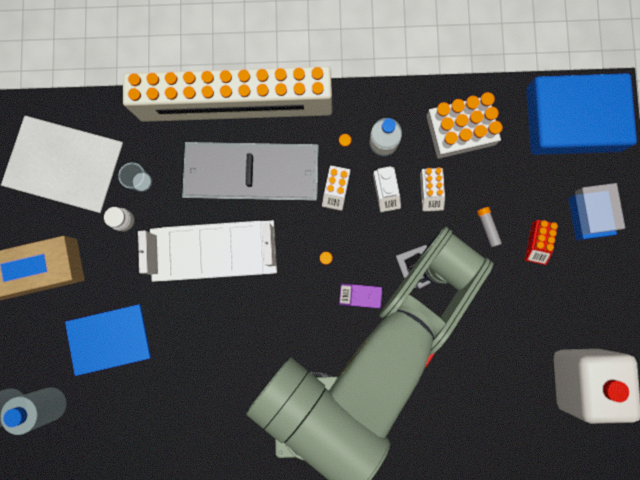

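step_arm([
  [0.847,0.727,0,0,0,-0.3055],
  [0.847,0.727,0,0,0,-0.3055],
  [0.847,0.727,0,0,0,-0.3055],
  [0.847,0.727,0,0,0,-0.3055],
  [0.847,0.727,0,0,0,-0.3055],
])

```text
time_s: 30.55
tcp_pos: [460.9, -227.3, 194.3]
eef_rot: [-0.0, 0.994, 0.111, -0.001]
contact_force: [0.2, 0.2, 0.0]
gripper_width: 85.5
gripper_force: 0.0
```

step_arm([
  [0.847,0.727,0,0,0,-0.3055],
  [0.847,0.727,0,0,0,-0.3055],
  [0.847,0.727,0,0,0,-0.3055],
  [0.847,0.727,0,0,0,-0.3055],
  [0.847,0.727,0,0,0,-0.3055],
])

```text
time_s: 31.05
tcp_pos: [545.6, -154.6, 194.2]
eef_rot: [-0.0, 1.0, -0.003, -0.001]
contact_force: [-0.3, 0.5, -0.0]
gripper_width: 85.8
gripper_force: 0.0
```

step_arm([
  [0.847,0.727,0,0,0,-0.3055],
  [0.847,0.727,0,0,0,-0.3055],
  [0.847,0.727,0,0,0,-0.3055],
  [0.847,0.727,0,0,0,-0.3055],
  [0.847,0.727,0,0,0,-0.3055],
])

```text
time_s: 31.55
tcp_pos: [630.3, -82.0, 194.0]
eef_rot: [0.0, 0.993, -0.118, -0.001]
contact_force: [0.4, -0.3, -0.2]
gripper_width: 85.5
gripper_force: 0.0
```

```bash
cat >> m.py <<'E'
def block(cx,cy,save=None):
    w,d,V,s=wcloud(); z=V[...,2]; n=(np.hypot(V[...,0]-cx,V[...,1]-cy)<75)&(w.max(-1)>60)
    print(s['time_s'],np.round(s['tcp_pos'],1),psi(s).round(2),np.round(s['contact_force'],1))
    rc(V,n&(z>38)&(z<90),'block>38'); rc(V,n&(z>14)&(z<90),'all>14')
    m=n&(z>18)&(z<40); rc(V,m,'slope')
    if save: cv2.imwrite(save,w)
E
python3 -c "
from m import *
block(618,-80)"
```

```text
31.55 [630.3 -82.  194. ] -13.52 [ 0.4 -0.3 -0.2]
block>38 6963 [630.4 -83.2] [56.3 88.2] 76.5 [42.1 45.7 52.1]
all>14 7979 [619.5 -80.6] [ 56.4 110.7] 76.4 [24.  44.8 52.1]
slope 892 [621.  -80.4] [ 55.7 107.9] 76.6 [19.4 29.  38.3]
```

step_arm([
  [0.055,-0.035,-1,0,0,0],
  [0,0,-1,0,0,0],
  [0,0,-1,0,0,0],
  [0,0,-1,0,0,0],
  [0,0,-1,0,0,0],
])

```text
time_s: 32.1
tcp_pos: [630.5, -83.5, 93.5]
eef_rot: [0.0, 0.993, -0.117, -0.001]
contact_force: [-0.0, 0.8, -1.0]
gripper_width: 85.5
gripper_force: 0.0
```

step_arm([
  [0,0,-1,0,0,0],
  [0,0,-1,0,0,0],
  [0,0,-1,0,0,0],
  [0,0,-0.6,0,0,0],
  [0,0,-0.285,0,0,0],
])

```text
time_s: 32.6
tcp_pos: [630.1, -83.4, 15.7]
eef_rot: [0.0, 0.993, -0.117, -0.001]
contact_force: [0.8, -0.1, -0.5]
gripper_width: 85.5
gripper_force: 0.0
```

step_arm([
  [0,0,0,0,0,0],
  [0,0,0,0,0,0],
  [0,0,0,0,0,0],
  [0,0,0,0,0,0],
  [0,0,0,0,0,0],
], hand=-1)

```text
time_s: 33.1
tcp_pos: [632.0, -83.6, 18.5]
eef_rot: [0.0, 0.993, -0.117, 0.001]
contact_force: [-0.9, 0.1, 5.2]
gripper_width: 54.7
gripper_force: 66.7
```

step_arm([
  [0,0,0,0,0,0],
  [0,0,0,0,0,0],
])

```text
time_s: 33.3
tcp_pos: [632.0, -83.5, 18.5]
eef_rot: [0.0, 0.993, -0.117, 0.001]
contact_force: [-0.1, -0.1, 5.4]
gripper_width: 54.9
gripper_force: 66.8
```

step_arm([
  [0,0,0.4,0,0,0],
  [0,0,0.8,0,0,0],
  [0,0,1,0,0,0],
  [0,0,1,0,0,0],
  [0,0,1,0,0,0],
])

```text
time_s: 33.8
tcp_pos: [630.4, -83.4, 101.6]
eef_rot: [0.0, 0.993, -0.117, -0.001]
contact_force: [-0.4, -0.3, -1.8]
gripper_width: 55.1
gripper_force: 66.0
```

step_arm([
  [0,0,1,0,0,0],
  [0,0,1,0,0,0],
  [0,0,1,0,0,0],
  [0,0,0.8,0,0,0],
  [-0.3775,0.991,0,0,0,0.083],
])

```text
time_s: 34.3
tcp_pos: [625.1, -65.1, 179.5]
eef_rot: [0.001, 0.994, -0.111, 0.003]
contact_force: [1.2, 1.0, -1.4]
gripper_width: 54.7
gripper_force: 66.1
```

step_arm([
  [-0.3775,0.991,0,0,0,0.083],
  [-0.3775,0.991,0,0,0,0.083],
  [-0.3775,0.991,0,0,0,0.083],
  [-0.3775,0.991,0,0,0,0.083],
  [-0.3775,0.991,0,0,0,0.083],
])

```text
time_s: 34.8
tcp_pos: [583.8, 37.1, 176.1]
eef_rot: [0.0, 0.997, -0.079, -0.002]
contact_force: [-0.1, 0.0, -1.2]
gripper_width: 55.1
gripper_force: 66.0
```

step_arm([
  [-0.3775,0.991,0,0,0,0.083],
  [-0.3775,0.991,0,0,0,0.083],
  [-0.3775,0.991,0,0,0,0.083],
  [-0.3775,0.991,0,0,0,0.083],
  [-0.3775,0.991,0,0,0,0.083],
])

```text
time_s: 35.3
tcp_pos: [546.0, 135.9, 176.2]
eef_rot: [0.0, 0.999, -0.048, -0.002]
contact_force: [-0.7, 0.2, -1.9]
gripper_width: 55.0
gripper_force: 66.0
```

step_arm([
  [-0.3775,0.991,0,0,0,0.083],
  [-0.3775,0.991,0,0,0,0.083],
  [-0.3775,0.991,0,0,0,0.083],
  [-0.3775,0.991,0,0,0,0.083],
  [-0.3775,0.991,0,0,0,0.083],
])

```text
time_s: 35.8
tcp_pos: [508.1, 234.7, 176.2]
eef_rot: [0.0, 1.0, -0.017, -0.001]
contact_force: [0.6, -0.0, -2.4]
gripper_width: 55.1
gripper_force: 66.0
```

step_arm([
  [-0.3775,0.991,0,0,0,0.083],
  [-0.3775,0.991,0,0,0,0.083],
  [-0.3775,0.991,0,0,0,0.083],
  [-0.3775,0.991,0,0,0,0.083],
  [-0.3775,0.991,0,0,0,0.083],
])

```text
time_s: 36.3
tcp_pos: [470.4, 333.5, 176.1]
eef_rot: [0.001, 1.0, 0.014, -0.001]
contact_force: [0.3, -0.1, -1.6]
gripper_width: 54.5
gripper_force: 66.0
```

step_arm([
  [-0.3775,0.991,0,0,0,0.083],
  [0,0,0,0,0,0],
  [0,0,0,0,0,0],
])

```text
time_s: 36.6
tcp_pos: [463.7, 352.5, 176.4]
eef_rot: [0.001, 1.0, 0.021, -0.001]
contact_force: [0.1, -0.2, -1.4]
gripper_width: 55.0
gripper_force: 66.0
```

```bash
python3 -c "
from m import *
w,d,V,s=wcloud(); z=V[...,2]; cv2.imwrite('pics/w8.png',w); np.savez('w8.npz',i=w,W=V)
print(s['time_s'],np.round(s['tcp_pos'],1),psi(s).round(2),np.round(s['contact_force'],1),s['gripper_width'])
b=(abs(V[...,0]-456)<95)&(abs(V[...,1]-267)<200)
m=(b&(z>110)&(z<121)&(w.max(-1)>90)).astype(np.uint8)
for c in cv2.findContours(m,0,2)[0]:
    if cv2.contourArea(c)>100: rc(V,cv2.drawContours(np.zeros_like(m),[c],-1,1,-1)>0,'cheek')
rc(V,b&(z>17)&(z<22),'ribs'); rc(V,b&(z>10)&(z<22),'floor')
"
```

```text
36.6 [463.7 352.5 176.4] 2.38 [ 0.1 -0.2 -1.4] 55.04121341840059
cheek 1884 [462.5 104.9] [109.5  23.4] 2.7 [nan nan nan]
cheek 4244 [455.3 429.9] [99.9 20.2] 2.3 [nan nan nan]
ribs 12506 [456.4 258.9] [146.6 291.9] 2.0 [18.1 19.3 20.5]
floor 35239 [456.1 267.8] [146.6 345.7] 2.1 [12.3 13.9 20.1]
```

View pics/w8.png

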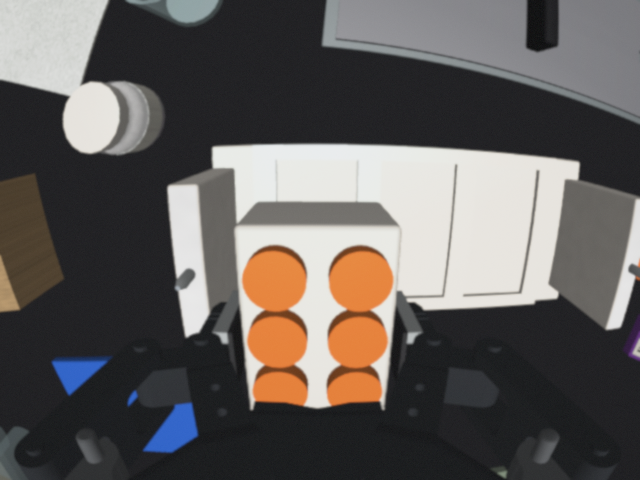

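step_arm([
  [0,0,-0.5,0,0,0],
  [0,0,-1,0,0,0],
  [0,0,-1,0,0,0],
  [0,0,-1,0,0,0],
  [0,0,-1,0,0,0],
])

```text
time_s: 37.15
tcp_pos: [465.0, 351.4, 85.8]
eef_rot: [0.0, 1.0, 0.019, -0.0]
contact_force: [0.5, -0.7, -1.6]
gripper_width: 54.9
gripper_force: 66.1
```

step_arm([
  [0,0,-1,0,0,0],
  [0,0,-0.6,0,0,0],
  [0,0,-0.4,0,0,0],
  [0,0,-0.3,0,0,0],
  [0,0,-0.2,0,0,0],
])

```text
time_s: 37.65
tcp_pos: [465.4, 352.6, 37.3]
eef_rot: [-0.0, 1.0, 0.02, 0.0]
contact_force: [0.3, -0.3, -1.6]
gripper_width: 54.9
gripper_force: 66.0
```

step_arm([
  [0,0,-0.15,0,0,0],
  [0,0,-0.1,0,0,0],
  [0,0,-0.05,0,0,0],
  [0,0,0,0,0,0],
  [0,0,0,0,0,0],
])

```text
time_s: 38.15
tcp_pos: [465.3, 352.8, 32.5]
eef_rot: [-0.0, 1.0, 0.02, 0.001]
contact_force: [-2.2, -0.4, 6.1]
gripper_width: 55.0
gripper_force: 66.9
```

step_arm([
  [0,0,0,0,0,0],
  [0,0,0,0,0,0],
  [0,0,0,0,0,0],
  [0,0,0,0,0,0],
], hand=0.6)

```text
time_s: 38.55
tcp_pos: [465.1, 352.6, 31.2]
eef_rot: [0.0, 1.0, 0.02, -0.0]
contact_force: [-0.1, -0.0, -0.4]
gripper_width: 68.3
gripper_force: 0.0
```

step_arm([
  [0,0,0.5,0,0,0],
  [0,0,1,0,0,0],
  [0,0,1,0,0,0],
  [0,0,1,0,0,0],
  [0,0,1,0,0,0],
])

```text
time_s: 39.05
tcp_pos: [465.1, 352.7, 122.9]
eef_rot: [-0.0, 1.0, 0.02, 0.0]
contact_force: [0.1, 0.4, 0.1]
gripper_width: 68.0
gripper_force: 0.0
```

step_arm([
  [0,0,1,0,0,0],
  [0,0,1,0,0,0],
  [0,0,0.7,0,0,0],
])

```text
time_s: 39.35
tcp_pos: [465.5, 352.9, 177.7]
eef_rot: [-0.001, 1.0, 0.02, 0.001]
contact_force: [-0.7, 0.5, -1.0]
gripper_width: 68.0
gripper_force: 0.0
```

```bash
python3 -c "
from m import *
block(453,352)
j,d,W=cloud('top')
a=np.load('t3.npz')['i']; D=cv2.absdiff(a,j).max(-1)
for n,b in dict(tall=(366,158,406,220),mid=(412,158,452,218)).items(): print(n,(D[b[1]:b[3],b[0]:b[2]]>60).sum())
"
```

```text
39.35 [465.5 352.9 177.7] 2.29 [-0.7  0.5 -1. ]
block>38 10580 [455.9 372.8] [102.1  97. ] 2.0 [45.2 59.2 71.7]
all>14 19689 [452.  360.5] [146.6 121.3] 1.9 [18.3 48.3 66.2]
slope 8196 [452.  360.5] [146.2 121.3] 2.3 [18.3 19.4 32.9]
tall 0
mid 0
```

step_arm([
  [0.26,-0.9543,0.033,0,0,0.026],
  [0.26,-0.9543,0.033,0,0,0.026],
  [0.26,-0.9543,0.033,0,0,0.026],
  [0.26,-0.9543,0.033,0,0,0.026],
  [0.26,-0.9543,0.033,0,0,0.026],
], hand=1)

```text
time_s: 39.95
tcp_pos: [490.8, 256.2, 177.9]
eef_rot: [0.0, 1.0, 0.03, -0.001]
contact_force: [0.6, -1.3, -0.2]
gripper_width: 85.6
gripper_force: 0.0
```

step_arm([
  [0.26,-0.9543,0.033,0,0,0.026],
  [0.26,-0.9543,0.033,0,0,0.026],
  [0.26,-0.9543,0.033,0,0,0.026],
  [0.26,-0.9543,0.033,0,0,0.026],
  [0.26,-0.9543,0.033,0,0,0.026],
])

```text
time_s: 40.45
tcp_pos: [516.7, 160.8, 181.3]
eef_rot: [0.0, 0.999, 0.04, -0.001]
contact_force: [-0.3, 0.1, -0.1]
gripper_width: 85.5
gripper_force: 0.0
```

step_arm([
  [0.26,-0.9543,0.033,0,0,0.026],
  [0.26,-0.9543,0.033,0,0,0.026],
  [0.26,-0.9543,0.033,0,0,0.026],
  [0.26,-0.9543,0.033,0,0,0.026],
  [0.26,-0.9543,0.033,0,0,0.026],
])

```text
time_s: 40.95
tcp_pos: [542.7, 65.5, 184.6]
eef_rot: [0.0, 0.999, 0.049, -0.001]
contact_force: [0.1, -1.0, -0.2]
gripper_width: 85.3
gripper_force: 0.0
```

step_arm([
  [0.26,-0.9543,0.033,0,0,0.026],
  [0.26,-0.9543,0.033,0,0,0.026],
  [0.26,-0.9543,0.033,0,0,0.026],
  [0.26,-0.9543,0.033,0,0,0.026],
  [0.26,-0.9543,0.033,0,0,0.026],
])

```text
time_s: 41.45
tcp_pos: [568.7, -29.9, 187.8]
eef_rot: [-0.0, 0.998, 0.059, -0.001]
contact_force: [0.7, -0.6, -0.5]
gripper_width: 85.2
gripper_force: 0.0
```

step_arm([
  [0.26,-0.9543,0.033,0,0,0.026],
  [0.26,-0.9543,0.033,0,0,0.026],
  [0.26,-0.9543,0.033,0,0,0.026],
  [0.26,-0.9543,0.033,0,0,0.026],
  [0.26,-0.9543,0.033,0,0,0.026],
])

```text
time_s: 41.95
tcp_pos: [594.7, -125.3, 191.0]
eef_rot: [-0.0, 0.998, 0.069, -0.001]
contact_force: [0.8, -0.4, -0.3]
gripper_width: 85.0
gripper_force: 0.0
```

step_arm([
  [0.26,-0.9543,0.033,0,0,0.026],
  [0.26,-0.9543,0.033,0,0,0.026],
  [0.26,-0.9543,0.033,0,0,0.026],
  [0.26,-0.9543,0.033,0,0,0.026],
  [0.26,-0.9543,0.033,0,0,0.026],
])

```text
time_s: 42.45
tcp_pos: [621.0, -220.9, 194.5]
eef_rot: [-0.0, 0.997, 0.078, -0.0]
contact_force: [0.7, -0.1, -0.2]
gripper_width: 85.6
gripper_force: 0.0
```

```bash
python3 -c "
from m import *
block(610,-221)
j,d,W=cloud('top'); np.savez('t9.npz',i=j,W=W); cv2.imwrite('pics/t9.png',j)
z=W[...,2]; n=np.zeros_like(z,bool)
n[205:285,140:275]=1; rc(W,n&(z>48)&(z<80),'low in bay')
"
```

```text
42.45 [ 621.  -220.9  194.5] 9.0 [ 0.7 -0.1 -0.2]
block>38 7032 [ 621.2 -219.8] [88.1 55.7] 9.0 [43.2 66.4 79.9]
all>14 7918 [ 610.1 -221.5] [110.7  55.8] 8.8 [24.1 66.1 79.9]
slope 777 [ 611.5 -221.1] [107.9  55.6] 9.2 [19.1 27.  38.1]
low in bay 813 [452.2 373.2] [108.2 100.7] 2.5 [51.9 62.  71.8]
```

step_arm([
  [0.045,0.015,-1,0,0,0],
  [0,0,-1,0,0,0],
  [0,0,-1,0,0,0],
  [0,0,-1,0,0,0],
  [0,0,-1,0,0,0],
])

```text
time_s: 43.05
tcp_pos: [621.6, -218.8, 94.1]
eef_rot: [-0.0, 0.997, 0.079, -0.0]
contact_force: [-0.0, 0.6, -1.5]
gripper_width: 85.8
gripper_force: 0.0
```

step_arm([
  [0,0,-1,0,0,0],
  [0,0,-1,0,0,0],
  [0,0,-1,0,0,0],
  [0,0,-0.6,0,0,0],
  [0,0,-0.29,0,0,0],
])

```text
time_s: 43.55
tcp_pos: [621.2, -219.0, 15.9]
eef_rot: [-0.001, 0.997, 0.078, -0.001]
contact_force: [-0.6, 0.5, -0.2]
gripper_width: 85.7
gripper_force: 0.0
```

step_arm([
  [0,0,0,0,0,0],
  [0,0,0,0,0,0],
  [0,0,0,0,0,0],
  [0,0,0,0,0,0],
  [0,0,0,0,0,0],
], hand=-1)

```text
time_s: 44.05
tcp_pos: [622.8, -219.9, 18.6]
eef_rot: [0.0, 0.997, 0.078, 0.001]
contact_force: [0.2, -0.2, 4.6]
gripper_width: 54.9
gripper_force: 67.1
```

step_arm([
  [0,0,0,0,0,0],
  [0,0,0,0,0,0],
])

```text
time_s: 44.25
tcp_pos: [622.8, -219.9, 18.6]
eef_rot: [0.0, 0.997, 0.078, 0.001]
contact_force: [0.3, 0.7, 5.2]
gripper_width: 54.6
gripper_force: 67.3
```

step_arm([
  [0,0,0.4,0,0,0],
  [0,0,0.8,0,0,0],
  [0,0,1,0,0,0],
  [0,0,1,0,0,0],
  [0,0,1,0,0,0],
])

```text
time_s: 44.75
tcp_pos: [621.1, -219.5, 101.4]
eef_rot: [-0.0, 0.997, 0.078, -0.001]
contact_force: [0.3, 0.5, -2.4]
gripper_width: 55.3
gripper_force: 66.4
```

step_arm([
  [0,0,1,0,0,0],
  [0,0,1,0,0,0],
  [0,0,1,0,0,0],
  [0,0,0.8,0,0,0],
])

```text
time_s: 45.15
tcp_pos: [621.5, -219.6, 178.0]
eef_rot: [-0.0, 0.997, 0.078, -0.0]
contact_force: [0.3, 0.2, -2.7]
gripper_width: 54.9
gripper_force: 66.4
```

step_arm([
  [-0.3078,0.976,0,0,0,-0.0314],
  [-0.3078,0.976,0,0,0,-0.0314],
  [-0.3078,0.976,0,0,0,-0.0314],
  [-0.3078,0.976,0,0,0,-0.0314],
  [-0.3078,0.976,0,0,0,-0.0314],
])

```text
time_s: 45.65
tcp_pos: [590.1, -121.3, 176.7]
eef_rot: [-0.0, 0.998, 0.066, -0.001]
contact_force: [-0.3, -0.4, -3.1]
gripper_width: 54.9
gripper_force: 66.4
```

step_arm([
  [-0.3078,0.976,0,0,0,-0.0314],
  [-0.3078,0.976,0,0,0,-0.0314],
  [-0.3078,0.976,0,0,0,-0.0314],
  [-0.3078,0.976,0,0,0,-0.0314],
  [-0.3078,0.976,0,0,0,-0.0314],
])

```text
time_s: 46.15
tcp_pos: [559.3, -23.8, 176.8]
eef_rot: [0.0, 0.999, 0.055, -0.001]
contact_force: [-0.2, 0.3, -3.0]
gripper_width: 54.5
gripper_force: 66.4
```

step_arm([
  [-0.3078,0.976,0,0,0,-0.0314],
  [-0.3078,0.976,0,0,0,-0.0314],
  [-0.3078,0.976,0,0,0,-0.0314],
  [-0.3078,0.976,0,0,0,-0.0314],
  [-0.3078,0.976,0,0,0,-0.0314],
])

```text
time_s: 46.65
tcp_pos: [528.5, 73.7, 176.8]
eef_rot: [0.0, 0.999, 0.043, -0.001]
contact_force: [-0.8, 0.6, -2.2]
gripper_width: 54.7
gripper_force: 66.4
```

step_arm([
  [-0.3078,0.976,0,0,0,-0.0314],
  [-0.3078,0.976,0,0,0,-0.0314],
  [-0.3078,0.976,0,0,0,-0.0314],
  [-0.3078,0.976,0,0,0,-0.0314],
  [-0.3078,0.976,0,0,0,-0.0314],
])

```text
time_s: 47.15
tcp_pos: [497.8, 171.2, 176.9]
eef_rot: [0.0, 1.0, 0.031, -0.001]
contact_force: [0.3, 0.3, -3.0]
gripper_width: 54.9
gripper_force: 66.4
```

step_arm([
  [-0.3078,0.976,0,0,0,-0.0314],
  [-0.3078,0.976,0,0,0,-0.0314],
  [-0.3078,0.976,0,0,0,-0.0314],
  [-0.3078,0.976,0,0,0,-0.0314],
  [-0.3078,0.976,0,0,0,-0.0314],
])

```text
time_s: 47.65
tcp_pos: [467.1, 268.6, 176.8]
eef_rot: [0.001, 1.0, 0.019, -0.001]
contact_force: [-0.8, -0.5, -3.4]
gripper_width: 54.5
gripper_force: 66.4
```

step_arm([
  [0,0,0,0,0,0],
  [0,0,0,0,0,0],
  [0,0,0,0,0,0],
])

```text
time_s: 47.95
tcp_pos: [468.0, 267.5, 177.1]
eef_rot: [0.001, 1.0, 0.019, -0.0]
contact_force: [0.1, 0.2, -2.5]
gripper_width: 54.8
gripper_force: 66.4
```

```bash
python3 -c "
from m import *
w,d,V,s=wcloud(); z=V[...,2]; cv2.imwrite('pics/w10.png',w)
print(s['time_s'],np.round(s['tcp_pos'],1),psi(s).round(2),np.round(s['contact_force'],1),s['gripper_width'])
n=(abs(V[...,0]-453)<62)&(abs(V[...,1]-352)<55); x=(V[...,0]-452.8)*.9993+(V[...,1]-352.7)*.038; y=-(V[...,0]-452.8)*.038+(V[...,1]-352.7)*.9993
m=n&(z>24)&(z<70)&(abs(y)<40); print('low rel bay2 x',np.percentile(x[m],[1,99]).round(1),'y',np.percentile(y[m],[1,99]).round(1),'z',np.percentile(z[m],[50,95]).round(1))
"
```

```text
47.95 [468.  267.5 177.1] 2.22 [ 0.1  0.2 -2.5] 54.84917627696097
low rel bay2 x [-50.6  54.8] y [-28.4  26.5] z [59. 66.]
```

step_arm([
  [0,0,-0.5,0,0,0],
  [0,0,-1,0,0,0],
  [0,0,-1,0,0,0],
  [0,0,-1,0,0,0],
  [0,0,-1,0,0,0],
])

```text
time_s: 48.5
tcp_pos: [468.0, 267.6, 86.0]
eef_rot: [0.0, 1.0, 0.019, -0.0]
contact_force: [-0.6, -0.8, -1.5]
gripper_width: 55.0
gripper_force: 66.5
```

step_arm([
  [0,0,-1,0,0,0],
  [0,0,-0.6,0,0,0],
  [0,0,-0.4,0,0,0],
  [0,0,-0.3,0,0,0],
  [0,0,-0.2,0,0,0],
])

```text
time_s: 49.0
tcp_pos: [468.4, 268.4, 37.2]
eef_rot: [-0.0, 1.0, 0.019, 0.0]
contact_force: [-0.6, 0.1, -2.0]
gripper_width: 55.1
gripper_force: 66.3
```

step_arm([
  [0,0,-0.15,0,0,0],
  [0,0,-0.1,0,0,0],
  [0,0,-0.05,0,0,0],
  [0,0,0,0,0,0],
  [0,0,0,0,0,0],
])

```text
time_s: 49.5
tcp_pos: [468.4, 268.5, 32.6]
eef_rot: [-0.0, 1.0, 0.02, 0.001]
contact_force: [-1.8, -0.8, 5.9]
gripper_width: 54.9
gripper_force: 67.4
```

step_arm([
  [0,0,0,0,0,0],
  [0,0,0,0,0,0],
  [0,0,0,0,0,0],
  [0,0,0,0,0,0],
], hand=0.6)

```text
time_s: 49.9
tcp_pos: [468.2, 268.4, 31.3]
eef_rot: [0.0, 1.0, 0.02, 0.0]
contact_force: [-0.0, 0.3, 0.2]
gripper_width: 68.5
gripper_force: 0.0
```

step_arm([
  [0,0,0.5,0,0,0],
  [0,0,1,0,0,0],
  [0,0,1,0,0,0],
  [0,0,1,0,0,0],
  [0,0,1,0,0,0],
])

```text
time_s: 50.4
tcp_pos: [468.1, 268.3, 122.8]
eef_rot: [-0.0, 1.0, 0.02, 0.0]
contact_force: [-0.3, -0.4, -0.8]
gripper_width: 67.9
gripper_force: 0.0
```

step_arm([
  [0,0,1,0,0,0],
  [0,0,1,0,0,0],
  [0,0,1,0,0,0],
  [0,0,0.7,0,0,0],
])

```text
time_s: 50.8
tcp_pos: [468.5, 268.5, 197.6]
eef_rot: [-0.001, 1.0, 0.02, 0.001]
contact_force: [-0.0, 0.3, 0.0]
gripper_width: 68.0
gripper_force: 0.0
```

```bash
cat >> m.py <<'E'
def bays():
    w,d,V,s=wcloud(); z=V[...,2]
    print(s['time_s'],np.round(s['tcp_pos'],1),psi(s).round(2),np.round(s['contact_force'],1))
    for k in range(3):
        a=np.radians(2.2); e=np.array([np.cos(a),np.sin(a)]); n=np.array([-e[1],e[0]]); c=np.array([456.1,267.8])+(k-1)*85*n
        Q=V[...,:2]-c; x=Q@e; y=Q@n; m=(abs(x)<70)&(abs(y)<38)&(z>24)&(z<105)&(w.max(-1)>60)
        if m.sum()<50: print(k,'empty',m.sum()); continue
        b=m&(z>54)&(z<64)
        print(k,m.sum(),'x',np.percentile(x[m],[1,99]).round(1),'y',np.percentile(y[m],[1,99]).round(1),'zmax',np.percentile(z[m],98).round(1),'block z',np.median(z[b]).round(1), 'low-x z',np.median(z[m&(x<-35)]).round(1),'hi-x z',np.median(z[m&(x>35)]).round(1))
E
python3 -c "
from m import *
bays()
j,d,W=cloud('top'); np.savez('t10.npz',i=j,W=W)
a=np.load('t3.npz')['i']; D=cv2.absdiff(a,j).max(-1)
for n,b in dict(mid=(412,158,452,218)).items(): print(n,(D[b[1]:b[3],b[0]:b[2]]>60).sum())
"
```

```text
50.8 [468.5 268.5 197.6] 2.24 [-0.   0.3  0. ]
0 empty 0
1 8415 x [-51.2  54.3] y [-27.2  27.3] zmax 94.3 block z 58.1 low-x z 40.2 hi-x z 79.9
2 8478 x [-51.7  54.8] y [-28.7  26.5] zmax 66.3 block z 58.2 low-x z 39.9 hi-x z 58.5
mid 0
```

step_arm([
  [0.24,-1,0,0,0,-0.007],
  [0.24,-1,0,0,0,-0.007],
  [0.24,-1,0,0,0,-0.007],
  [0.24,-1,0,0,0,-0.007],
  [0.24,-1,0,0,0,-0.007],
], hand=1)

```text
time_s: 51.4
tcp_pos: [491.7, 167.4, 194.6]
eef_rot: [0.0, 1.0, 0.017, -0.001]
contact_force: [0.3, 0.2, 0.2]
gripper_width: 85.1
gripper_force: 0.0
```

step_arm([
  [0.24,-1,0,0,0,-0.007],
  [0.24,-1,0,0,0,-0.007],
  [0.24,-1,0,0,0,-0.007],
  [0.24,-1,0,0,0,-0.007],
  [0.24,-1,0,0,0,-0.007],
])

```text
time_s: 51.9
tcp_pos: [515.7, 67.4, 194.6]
eef_rot: [0.0, 1.0, 0.014, -0.001]
contact_force: [1.0, -0.5, -0.3]
gripper_width: 85.6
gripper_force: 0.0
```

step_arm([
  [0.24,-1,0,0,0,-0.007],
  [0.24,-1,0,0,0,-0.007],
  [0.24,-1,0,0,0,-0.007],
  [0.24,-1,0,0,0,-0.007],
  [0.24,-1,0,0,0,-0.007],
])

```text
time_s: 52.4
tcp_pos: [539.7, -32.5, 194.6]
eef_rot: [-0.0, 1.0, 0.012, -0.001]
contact_force: [-0.1, 0.2, 0.1]
gripper_width: 85.2
gripper_force: 0.0
```

step_arm([
  [0.24,-1,0,0,0,-0.007],
  [0.24,-1,0,0,0,-0.007],
  [0.24,-1,0,0,0,-0.007],
  [0.24,-1,0,0,0,-0.007],
  [0.24,-1,0,0,0,-0.007],
])

```text
time_s: 52.9
tcp_pos: [563.7, -132.4, 194.5]
eef_rot: [-0.0, 1.0, 0.009, -0.001]
contact_force: [-0.0, 0.3, -0.6]
gripper_width: 85.2
gripper_force: 0.0
```

step_arm([
  [0.24,-1,0,0,0,-0.007],
  [0.24,-1,0,0,0,-0.007],
  [0.24,-1,0,0,0,-0.007],
  [0.24,-1,0,0,0,-0.007],
  [0.24,-1,0,0,0,-0.007],
])

```text
time_s: 53.4
tcp_pos: [588.4, -233.2, 195.2]
eef_rot: [-0.0, 1.0, 0.006, -0.0]
contact_force: [0.2, 0.4, -0.9]
gripper_width: 85.3
gripper_force: 0.0
```

step_arm([
  [0.24,-1,0,0,0,-0.007],
  [0.24,-1,0,0,0,-0.007],
  [0.24,-1,0,0,0,-0.007],
  [0.24,-1,0,0,0,-0.007],
  [0.24,-1,0,0,0,-0.007],
])

```text
time_s: 53.9
tcp_pos: [612.3, -333.4, 195.2]
eef_rot: [0.0, 1.0, 0.004, -0.0]
contact_force: [-0.0, -1.2, 0.7]
gripper_width: 85.2
gripper_force: 0.0
```

step_arm([
  [0.25,-0.765,0,0,0,0],
  [0,0,0,0,0,0],
  [0,0,0,0,0,0],
])

```text
time_s: 54.2
tcp_pos: [616.8, -347.2, 194.8]
eef_rot: [-0.0, 1.0, 0.003, -0.0]
contact_force: [-0.5, -0.0, -0.2]
gripper_width: 85.4
gripper_force: 0.0
```

```bash
python3 -c "
from m import *
block(606,-347,'pics/w11.png')
"
```

```text
54.2 [ 616.8 -347.2  194.8] 0.4 [-0.5 -0.  -0.2]
block>38 6895 [ 617.1 -347.7] [88.2 56.3] 1.0 [43.  56.3 66.1]
all>14 7927 [ 605.9 -347.7] [110.7  56.5] 0.7 [23.8 53.8 66. ]
slope 910 [ 607.2 -347.2] [108.   55.7] 0.9 [19.5 29.  38.6]
```

step_arm([
  [0.04,-0.03,-1,0,0,0.03],
  [0,0,-1,0,0,0],
  [0,0,-1,0,0,0],
  [0,0,-1,0,0,0],
  [0,0,-1,0,0,0],
])

```text
time_s: 54.75
tcp_pos: [617.8, -346.4, 95.0]
eef_rot: [-0.0, 1.0, 0.007, 0.0]
contact_force: [-0.2, -0.4, 1.3]
gripper_width: 85.3
gripper_force: 0.0
```

step_arm([
  [0,0,-1,0,0,0],
  [0,0,-1,0,0,0],
  [0,0,-1,0,0,0],
  [0,0,-0.6,0,0,0],
  [0,0,-0.3,0,0,0],
])

```text
time_s: 55.25
tcp_pos: [617.4, -346.6, 16.3]
eef_rot: [-0.001, 1.0, 0.006, -0.001]
contact_force: [-0.1, -0.0, -0.0]
gripper_width: 85.4
gripper_force: 0.0
```

step_arm([
  [0,0,0,0,0,0],
  [0,0,0,0,0,0],
  [0,0,0,0,0,0],
  [0,0,0,0,0,0],
  [0,0,0,0,0,0],
], hand=-1)

```text
time_s: 55.75
tcp_pos: [618.7, -347.9, 18.8]
eef_rot: [0.001, 1.0, 0.006, 0.001]
contact_force: [0.8, 0.4, 5.2]
gripper_width: 54.8
gripper_force: 67.8
```

step_arm([
  [0,0,0,0,0,0],
  [0,0,0,0,0,0],
])

```text
time_s: 55.95
tcp_pos: [618.7, -347.9, 18.8]
eef_rot: [0.001, 1.0, 0.006, 0.001]
contact_force: [-0.1, -0.2, 5.5]
gripper_width: 54.4
gripper_force: 67.8
```

step_arm([
  [0,0,0.4,0,0,0],
  [0,0,0.8,0,0,0],
  [0,0,1,0,0,0],
  [0,0,1,0,0,0],
  [0,0,1,0,0,0],
])

```text
time_s: 56.45
tcp_pos: [617.5, -347.5, 102.5]
eef_rot: [-0.0, 1.0, 0.006, -0.0]
contact_force: [0.1, 0.2, -3.0]
gripper_width: 54.9
gripper_force: 66.9
```

step_arm([
  [0,0,1,0,0,0],
  [0,0,1,0,0,0],
  [0,0,1,0,0,0],
  [-0.2713,0.9833,0.4,0,0,0.0064],
  [-0.2713,0.9833,0.4,0,0,0.0064],
])

```text
time_s: 56.95
tcp_pos: [606.2, -307.2, 177.9]
eef_rot: [-0.0, 1.0, 0.007, -0.0]
contact_force: [1.0, 0.4, -3.5]
gripper_width: 54.8
gripper_force: 66.9
```

step_arm([
  [-0.2713,0.9833,0,0,0,0.0064],
  [-0.2713,0.9833,0,0,0,0.0064],
  [-0.2713,0.9833,0,0,0,0.0064],
  [-0.2713,0.9833,0,0,0,0.0064],
  [-0.2713,0.9833,0,0,0,0.0064],
])

```text
time_s: 57.45
tcp_pos: [578.3, -207.5, 177.0]
eef_rot: [-0.001, 1.0, 0.01, -0.001]
contact_force: [0.3, 0.7, -3.4]
gripper_width: 54.9
gripper_force: 67.0
```

step_arm([
  [-0.2713,0.9833,0,0,0,0.0064],
  [-0.2713,0.9833,0,0,0,0.0064],
  [-0.2713,0.9833,0,0,0,0.0064],
  [-0.2713,0.9833,0,0,0,0.0064],
  [-0.2713,0.9833,0,0,0,0.0064],
])

```text
time_s: 57.95
tcp_pos: [552.0, -109.9, 177.3]
eef_rot: [-0.0, 1.0, 0.012, -0.0]
contact_force: [0.5, 0.0, -3.5]
gripper_width: 54.7
gripper_force: 67.0
```

step_arm([
  [-0.2713,0.9833,0,0,0,0.0064],
  [-0.2713,0.9833,0,0,0,0.0064],
  [-0.2713,0.9833,0,0,0,0.0064],
  [-0.2713,0.9833,0,0,0,0.0064],
  [-0.2713,0.9833,0,0,0,0.0064],
])

```text
time_s: 58.45
tcp_pos: [524.8, -11.7, 177.4]
eef_rot: [0.0, 1.0, 0.014, -0.0]
contact_force: [0.5, -0.2, -3.1]
gripper_width: 54.6
gripper_force: 67.0
```

step_arm([
  [-0.2713,0.9833,0,0,0,0.0064],
  [-0.2713,0.9833,0,0,0,0.0064],
  [-0.2713,0.9833,0,0,0,0.0064],
  [-0.2713,0.9833,0,0,0,0.0064],
  [-0.2713,0.9833,0,0,0,0.0064],
])

```text
time_s: 58.95
tcp_pos: [497.5, 86.5, 177.4]
eef_rot: [0.0, 1.0, 0.017, 0.0]
contact_force: [-0.2, 0.9, -3.4]
gripper_width: 55.1
gripper_force: 67.0
```

step_arm([
  [-0.2713,0.9833,0,0,0,0.0064],
  [-0.2713,0.9833,0,0,0,0.0064],
  [-0.2713,0.9833,0,0,0,0.0064],
  [-0.2713,0.9833,0,0,0,0.0064],
  [-0.2713,0.9833,0,0,0,0.0064],
])

```text
time_s: 59.45
tcp_pos: [470.3, 184.6, 177.4]
eef_rot: [0.0, 1.0, 0.019, 0.0]
contact_force: [-0.4, 0.8, -3.3]
gripper_width: 54.6
gripper_force: 67.0
```

step_arm([
  [0,0,0,0,0,0],
  [0,0,0,0,0,0],
  [0,0,0,0,0,0],
])

```text
time_s: 59.75
tcp_pos: [471.1, 183.1, 177.3]
eef_rot: [0.0, 1.0, 0.019, -0.0]
contact_force: [0.2, -0.8, -3.8]
gripper_width: 54.9
gripper_force: 66.9
```

```bash
python3 -c "
from m import *
bays()"
```

```text
59.75 [471.1 183.1 177.3] 2.17 [ 0.2 -0.8 -3.8]
0 empty 0
1 8747 x [-55.6  49.2] y [-23.6  26.4] zmax 94.1 block z 58.2 low-x z 38.9 hi-x z 74.0
2 8280 x [-51.1  54.8] y [-29.   25.2] zmax 66.2 block z 58.2 low-x z 38.9 hi-x z 58.2
```

step_arm([
  [0,0,-0.5,0,0,0],
  [0,0,-1,0,0,0],
  [0,0,-1,0,0,0],
  [0,0,-1,0,0,0],
  [0,0,-1,0,0,0],
])

```text
time_s: 60.3
tcp_pos: [471.2, 182.8, 85.9]
eef_rot: [0.0, 1.0, 0.019, -0.0]
contact_force: [0.4, -0.0, -2.9]
gripper_width: 55.0
gripper_force: 67.0
```

step_arm([
  [0,0,-1,0,0,0],
  [0,0,-0.6,0,0,0],
  [0,0,-0.4,0,0,0],
  [0,0,-0.3,0,0,0],
  [0,0,-0.2,0,0,0],
])

```text
time_s: 60.8
tcp_pos: [471.7, 183.4, 37.2]
eef_rot: [-0.0, 1.0, 0.019, 0.0]
contact_force: [0.4, -0.3, -3.4]
gripper_width: 54.7
gripper_force: 66.9
```

step_arm([
  [0,0,-0.15,0,0,0],
  [0,0,-0.1,0,0,0],
  [0,0,-0.05,0,0,0],
  [0,0,0,0,0,0],
  [0,0,0,0,0,0],
])

```text
time_s: 61.3
tcp_pos: [471.7, 183.5, 32.8]
eef_rot: [-0.0, 1.0, 0.019, 0.001]
contact_force: [-1.2, -1.2, 5.3]
gripper_width: 55.0
gripper_force: 68.1
```

step_arm([
  [0,0,0,0,0,0],
  [0,0,0,0,0,0],
  [0,0,0,0,0,0],
  [0,0,0,0,0,0],
], hand=0.6)

```text
time_s: 61.7
tcp_pos: [471.6, 183.5, 31.4]
eef_rot: [-0.0, 1.0, 0.019, 0.0]
contact_force: [0.6, -0.5, -0.6]
gripper_width: 68.4
gripper_force: 0.0
```

step_arm([
  [0,0,0.5,0,0,0],
  [0,0,1,0,0,0],
  [0,0,1,0,0,0],
  [0,0,1,0,0,0],
  [0,0,1,0,0,0],
])

```text
time_s: 62.2
tcp_pos: [471.4, 183.4, 122.8]
eef_rot: [-0.0, 1.0, 0.019, 0.0]
contact_force: [-0.1, -0.2, -0.2]
gripper_width: 68.2
gripper_force: 0.0
```

step_arm([
  [0,0,1,0,0,0],
  [0,0,1,0,0,0],
  [0,0,1,0,0,0],
  [0,0,1,0,0,0],
  [0,0,1,0,0,0],
])

```text
time_s: 62.7
tcp_pos: [471.2, 183.3, 222.9]
eef_rot: [-0.0, 1.0, 0.019, 0.0]
contact_force: [0.8, 0.4, 0.2]
gripper_width: 68.1
gripper_force: 0.0
```

```bash
python3 -c "
from m import *
bays()"
```

```text
62.7 [471.2 183.3 222.9] 2.18 [0.8 0.4 0.2]
0 7269 x [-52.1  54.9] y [-26.8  27.4] zmax 80.4 block z 58.0 low-x z 41.2 hi-x z 67.6
1 7305 x [-58.2  49.1] y [-23.8  29.8] zmax 94.1 block z 58.1 low-x z 40.0 hi-x z 75.7
2 6677 x [-52.5  54.8] y [-29.   25.7] zmax 66.3 block z 58.2 low-x z 38.3 hi-x z 58.4
```

```bash
python3 -c "
from m import *
w,d,V,s=wcloud(); z=V[...,2]; cv2.imwrite('pics/w12.png',w)
a=np.radians(2.2); e=np.array([np.cos(a),np.sin(a)]); n=np.array([-e[1],e[0]])
for k in range(3):
    c=np.array([456.1,267.8])+(k-1)*85*n; Q=V[...,:2]-c; x=Q@e; y=Q@n
    m=(abs(x)<75)&(abs(y)<40)&(z>27)&(z<105)&(w.max(-1)>60); rc(V,m,'all %d'%k)
    m=(abs(x)<75)&(abs(y)<40)&(z>55)&(z<62)
    A=np.c_[x[m],y[m],np.ones(m.sum())]; print(np.linalg.lstsq(A,z[m],rcond=None)[0].round(4))
"
```

```text
all 0 7052 [459.6 183.3] [108.3  55.8] 2.3 [39.5 67.8 80. ]
[ 9.70000e-03 -5.00000e-04  5.78749e+01]
all 1 7021 [450.5 272. ] [110.1  57. ] 2.0 [35.1 79.6 93.8]
[ 8.00000e-04 -6.40000e-03  5.79581e+01]
all 2 6404 [453.2 352.1] [109.9  57.8] 2.1 [33.  58.3 65.9]
[6.60000e-03 6.10000e-03 5.81164e+01]
```

View pics/w12.png

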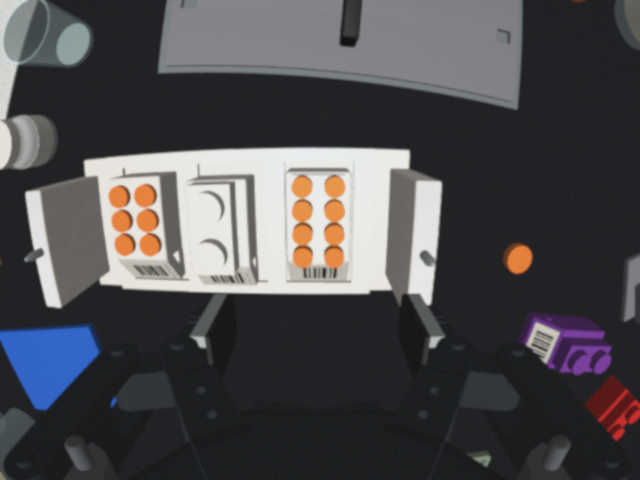

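step_arm([
  [-0.089,0.891,0,0,0,0],
  [-0.089,0.891,0,0,0,0],
  [-0.089,0.891,0,0,0,0],
  [-0.089,0.891,0,0,0,0],
  [-0.089,0.891,0,0,0,0],
], hand=0.52)

```text
time_s: 63.3
tcp_pos: [461.8, 272.9, 220.5]
eef_rot: [0.0, 1.0, 0.019, -0.001]
contact_force: [-0.2, -1.0, 0.5]
gripper_width: 64.8
gripper_force: 0.0
```

step_arm([
  [0,0,0,0,0,0],
  [0,0,-0.8,0,0,0],
  [0,0,-1,0,0,0],
  [0,0,-1,0,0,0],
  [0,0,-1,0,0,0],
])

```text
time_s: 63.8
tcp_pos: [462.1, 271.5, 144.2]
eef_rot: [0.0, 1.0, 0.019, -0.0]
contact_force: [-0.6, -0.5, -0.0]
gripper_width: 65.0
gripper_force: 0.0
```

step_arm([
  [0,0,-1,0,0,0],
  [0,0,-1,0,0,0],
  [0,0,-0.7,0,0,0],
  [0,0,-0.4,0,0,0],
  [0,0,-0.1,0,0,0],
])

```text
time_s: 64.3
tcp_pos: [461.9, 271.7, 80.3]
eef_rot: [0.001, 1.0, 0.019, -0.001]
contact_force: [-0.3, 0.0, 0.6]
gripper_width: 65.0
gripper_force: 0.0
```

```bash
python3 -c "
from m import *
bays()"
```

```text
64.3 [461.9 271.7  80.3] 2.16 [-0.3  0.   0.6]
0 18563 x [-19.6  54.5] y [-20.7  28.7] zmax 80.2 block z 58.2 low-x z 43.5 hi-x z 67.2
1 21521 x [-31.5  49. ] y [-30.5  32.2] zmax 94.4 block z 58.1 low-x z 44.8 hi-x z 79.4
2 16766 x [-34.9  54.7] y [-28.6  25.6] zmax 66.3 block z 58.3 low-x z 42.8 hi-x z 58.4
```

step_arm([
  [0,0,-0.4,0,0,0],
  [0,0,-0.5,0,0,0],
  [0,0,-0.5,0,0,0],
  [0,0,-0.5,0,0,0],
  [0,0,-0.3,0,0,0],
])

```text
time_s: 64.85
tcp_pos: [461.9, 272.2, 36.0]
eef_rot: [0.0, 1.0, 0.019, -0.001]
contact_force: [-0.7, 0.3, 0.2]
gripper_width: 64.7
gripper_force: 0.0
```

step_arm([
  [0,0,-0.2,0,0,0],
  [0,0,-0.1,0,0,0],
  [0,0,0,0,0,0],
])

```text
time_s: 65.15
tcp_pos: [462.4, 272.5, 31.2]
eef_rot: [0.0, 1.0, 0.019, -0.0]
contact_force: [-0.4, 0.4, -0.5]
gripper_width: 64.9
gripper_force: 0.0
```

step_arm([
  [0,0,0,0,0,0],
  [0,0,0,0,0,0],
  [0,0,0,0,0,0],
  [0,0,0,0,0,0],
  [0,0,0,0,0,0],
], hand=-1)

```text
time_s: 65.65
tcp_pos: [462.8, 272.7, 31.9]
eef_rot: [-0.0, 1.0, 0.019, 0.0]
contact_force: [-0.6, 0.5, 5.5]
gripper_width: 54.8
gripper_force: 66.2
```

step_arm([
  [0,0,0.3,0,0,0],
  [0,0,0.3,0,0,0],
  [0.28,-0.2,0,0,0,0],
  [0,0,0,0,0,0],
  [0,0,0,0,0,0],
])

```text
time_s: 66.15
tcp_pos: [467.9, 268.1, 43.0]
eef_rot: [0.0, 1.0, 0.019, -0.0]
contact_force: [0.1, 0.2, -2.8]
gripper_width: 55.0
gripper_force: 65.5
```

step_arm([
  [0,0,-0.2,0,0,0],
  [0,0,-0.2,0,0,0],
  [0,0,-0.1,0,0,0],
  [0,0,-0.1,0,0,0],
  [0,0,0,0,0,0],
])

```text
time_s: 66.65
tcp_pos: [467.6, 268.4, 31.8]
eef_rot: [0.0, 1.0, 0.019, -0.0]
contact_force: [-2.8, -1.3, 4.5]
gripper_width: 55.2
gripper_force: 66.2
```

step_arm([
  [0,0,0,0,0,0],
  [0,0,0,0,0,0],
  [0,0,0,0,0,0],
  [0,0,0,0,0,0],
], hand=0.6)

```text
time_s: 67.05
tcp_pos: [468.2, 268.6, 31.3]
eef_rot: [-0.0, 1.0, 0.019, 0.0]
contact_force: [0.1, -0.6, -0.1]
gripper_width: 68.5
gripper_force: 0.0
```

step_arm([
  [0,0,0.5,0,0,0],
  [0,0,1,0,0,0],
  [0,0,1,0,0,0],
  [0,0,1,0,0,0],
  [0,0,1,0,0,0],
])

```text
time_s: 67.55
tcp_pos: [468.2, 268.6, 122.9]
eef_rot: [-0.0, 1.0, 0.019, 0.0]
contact_force: [0.1, -0.0, -0.4]
gripper_width: 68.2
gripper_force: 0.0
```

step_arm([
  [0,0,1,0,0,0],
  [0,0,1,0,0,0],
  [0,0,1,0,0,0],
  [0,0,1,0,0,0],
  [0,0,1,0,0,0],
])

```text
time_s: 68.05
tcp_pos: [467.9, 268.4, 223.0]
eef_rot: [-0.0, 1.0, 0.019, 0.0]
contact_force: [0.7, -0.3, -0.2]
gripper_width: 68.4
gripper_force: 0.0
```

```bash
python3 -c "
from m import *
bays()"
```

```text
68.05 [467.9 268.4 223. ] 2.18 [ 0.7 -0.3 -0.2]
0 7438 x [-52.7  54.5] y [-25.8  28.7] zmax 80.4 block z 58.0 low-x z 39.5 hi-x z 67.5
1 7230 x [-51.6  54.2] y [-26.9  27.3] zmax 94.3 block z 58.1 low-x z 40.9 hi-x z 79.8
2 7354 x [-52.7  54.8] y [-28.7  26.5] zmax 66.4 block z 58.2 low-x z 39.5 hi-x z 58.6
```

step_arm([
  [0.8744,-0.4524,0,0,0,-0.05],
  [0.8744,-0.4524,0,0,0,-0.05],
  [0.8744,-0.4524,0,0,0,-0.05],
  [0.8744,-0.4524,0,0,0,-0.05],
  [0.8744,-0.4524,0,0,0,-0.05],
], hand=1)

```text
time_s: 68.6
tcp_pos: [557.2, 221.9, 220.3]
eef_rot: [0.0, 1.0, -0.001, -0.001]
contact_force: [0.3, 0.0, 0.4]
gripper_width: 85.7
gripper_force: 0.0
```

step_arm([
  [0.8744,-0.4524,0,0,0,-0.05],
  [0.8744,-0.4524,0,0,0,-0.05],
  [0.8744,-0.4524,0,0,0,-0.05],
  [0.8744,-0.4524,0,0,0,-0.05],
  [0.8744,-0.4524,0,0,0,-0.05],
])

```text
time_s: 69.1
tcp_pos: [644.6, 176.4, 220.1]
eef_rot: [0.0, 1.0, -0.019, -0.001]
contact_force: [0.2, 0.5, -0.9]
gripper_width: 85.4
gripper_force: 0.0
```

step_arm([
  [0.8744,-0.4524,0,0,0,-0.05],
  [0.8744,-0.4524,0,0,0,-0.05],
  [0,0,0,0,0,0],
  [0,0,0,0,0,0],
])

```text
time_s: 69.5
tcp_pos: [678.2, 159.0, 220.0]
eef_rot: [0.0, 1.0, -0.027, -0.001]
contact_force: [0.2, 1.1, 0.3]
gripper_width: 85.3
gripper_force: 0.0
```

```bash
python3 -c "
from m import *
w,d,W,s=wcloud(); z=W[...,2]; print(s['time_s'],np.round(s['tcp_pos'],1),psi(s).round(2))
m=(z>25)&(z<60)&(w.max(-1)<70)&(abs(W[...,0]-678)<80)&(abs(W[...,1]-160)<40); rc(W,m,'handle')
"
```

```text
69.5 [678.2 159.  220. ] -3.06
handle 697 [679. 160.] [12.7 87.6] 87.1 [42.5 44.  45.3]
```

Same place as when laid down. Descend and grasp.

step_arm([
  [0,0,-1,0,0,0],
  [0,0,-1,0,0,0],
  [0,0,-1,0,0,0],
  [0,0,-1,0,0,0],
  [0,0,-1,0,0,0],
])

```text
time_s: 70.05
tcp_pos: [677.1, 160.4, 120.8]
eef_rot: [-0.0, 1.0, -0.026, -0.0]
contact_force: [-1.4, -0.6, -0.8]
gripper_width: 85.5
gripper_force: 0.0
```

step_arm([
  [0,0,-1,0,0,0],
  [0,0,-1,0,0,0],
  [0,0,-1,0,0,0],
  [0,0,-1,0,0,0],
  [0,0,-0.6,0,0,0],
])

```text
time_s: 70.55
tcp_pos: [676.4, 160.2, 27.8]
eef_rot: [0.0, 1.0, -0.026, -0.001]
contact_force: [-0.4, -0.4, -0.7]
gripper_width: 85.0
gripper_force: 0.0
```

step_arm([
  [0,0,-0.4,0,0,0],
  [0,0,-0.33,0,0,0],
  [0,0,0,0,0,0],
  [0,0,0,0,0,0],
])

```text
time_s: 70.95
tcp_pos: [678.3, 160.1, 15.4]
eef_rot: [-0.0, 1.0, -0.026, 0.001]
contact_force: [-0.2, 0.7, 0.2]
gripper_width: 85.7
gripper_force: 0.0
```

step_arm([
  [0,0,0,0,0,0],
  [0,0,0,0,0,0],
  [0,0,0,0,0,0],
  [0,0,0,0,0,0],
  [0,0,0,0,0,0],
], hand=-1)

```text
time_s: 71.45
tcp_pos: [678.1, 160.1, 15.1]
eef_rot: [-0.0, 1.0, -0.026, 0.0]
contact_force: [-0.6, -0.3, -1.8]
gripper_width: 15.3
gripper_force: 60.1
```

step_arm([
  [0,0,0,0,0,0],
  [0,0,0,0,0,0],
  [0,0,0,0,0,0],
])

```text
time_s: 71.75
tcp_pos: [678.1, 160.1, 15.0]
eef_rot: [-0.0, 1.0, -0.026, 0.0]
contact_force: [-1.3, 0.3, 2.3]
gripper_width: 15.3
gripper_force: 60.9
```

step_arm([
  [0,0,0.3,0,0,0],
  [0,0,0.7,0,0,0],
  [0,0,1,0,0,0],
  [0,0,1,0,0,0],
  [0,0,1,0,0,0],
])

```text
time_s: 72.25
tcp_pos: [677.6, 159.8, 95.8]
eef_rot: [0.0, 1.0, -0.026, -0.0]
contact_force: [-0.5, -0.8, -4.3]
gripper_width: 15.2
gripper_force: 59.9
```

step_arm([
  [0,0,1,0,0,0],
  [0,0,1,0,0,0],
  [0,0,1,0,0,0],
  [0,0,1,0,0,0],
  [0,0,1,0,0,0],
])

```text
time_s: 72.75
tcp_pos: [677.4, 159.7, 195.8]
eef_rot: [0.0, 1.0, -0.026, -0.0]
contact_force: [0.7, 0.4, -3.8]
gripper_width: 15.4
gripper_force: 59.9
```

step_arm([
  [0,0,1,0,0,0],
  [0,0,0.6,0,0,0],
  [-0.46,0.22,0,0,0,0.025],
  [-0.92,0.445,0,0,0,0.05],
  [-0.92,0.445,0,0,0,0.05],
])

```text
time_s: 73.25
tcp_pos: [630.0, 182.2, 225.1]
eef_rot: [0.0, 1.0, -0.017, -0.002]
contact_force: [0.4, 0.1, -3.6]
gripper_width: 15.2
gripper_force: 60.0
```

step_arm([
  [-0.92,0.445,0,0,0,0.05],
  [-0.92,0.445,0,0,0,0.05],
  [-0.92,0.445,0,0,0,0.05],
  [-0.92,0.445,0,0,0,0.05],
  [-0.92,0.445,0,0,0,0.05],
])

```text
time_s: 73.75
tcp_pos: [537.5, 226.8, 225.4]
eef_rot: [0.0, 1.0, 0.002, -0.002]
contact_force: [0.3, -0.1, -3.7]
gripper_width: 15.1
gripper_force: 60.0
```

step_arm([
  [-0.92,0.445,0,0,0,0.05],
  [-0.92,0.445,0,0,0,0.05],
  [-0.92,0.445,0,0,0,0.05],
  [-0.92,0.445,0,0,0,0.05],
  [-0.46,0.225,0,0,0,0.025],
])

```text
time_s: 74.25
tcp_pos: [454.8, 267.3, 226.5]
eef_rot: [0.0, 1.0, 0.02, -0.001]
contact_force: [0.5, -0.4, -3.9]
gripper_width: 15.4
gripper_force: 60.0
```

step_arm([
  [0,0,-0.5,0,0,0],
  [0,0,-1,0,0,0],
  [0,0,-1,0,0,0],
  [0,0,-0.6,0,0,0],
  [0,0,-0.3,0,0,0],
])

```text
time_s: 74.75
tcp_pos: [456.9, 266.1, 157.0]
eef_rot: [0.001, 1.0, 0.019, -0.001]
contact_force: [-0.2, -0.1, -4.9]
gripper_width: 15.4
gripper_force: 59.9
```

step_arm([
  [0,0,0,0,0,0],
  [0,0,0,0,0,0],
  [0,0,0,0,0,0],
  [0,0,0,0,0,0],
  [0,0,0,0,0,0],
])

```text
time_s: 75.25
tcp_pos: [457.3, 266.9, 159.3]
eef_rot: [-0.0, 1.0, 0.019, 0.0]
contact_force: [0.4, -0.2, -4.8]
gripper_width: 15.1
gripper_force: 59.9
```

```bash
python3 -c "
from m import *
s=st(); print(s['time_s'],np.round(s['tcp_pos'],2),psi(s).round(2),np.round(s['contact_force'],1))
w,d,W,s=wcloud(); cv2.imwrite('pics/w13.png',w); np.savez('w13.npz',i=w,W=W); z=W[...,2]
m=(z>150)&(z<200)&(w.max(-1)<70)&(abs(W[...,0]-457)<60)&(abs(W[...,1]-267)<14); 
m=(z>135)&(z<155)&(abs(W[...,0]-457)<100)&(abs(W[...,1]-267)<200)&(w.max(-1)>90); rc(W,m,'plate')
p=W[m]; A=np.c_[p[:,0]-457,p[:,1]-267,np.ones(len(p))]; print(np.linalg.lstsq(A,p[:,2],rcond=None)[0].round(4))
j,d,W=cloud('top'); cv2.imwrite('pics/t13.png',j); np.savez('t13.npz',i=j,W=W)
c=np.vstack([cv2.resize(w[120:330],(640,210)),cv2.resize(j[205:285,125:290],(640,310),interpolation=2)]); cv2.imwrite('pics/c13.png',c)
"
```

```text
75.25 [457.33 266.86 159.25] 2.18 [ 0.4 -0.2 -4.8]
plate 122192 [456.4 266.9] [140.9 363.3] 2.2 [151.6 152.6 153.6]
[ 1.900000e-03 -1.000000e-04  1.525215e+02]
```

View pics/c13.png

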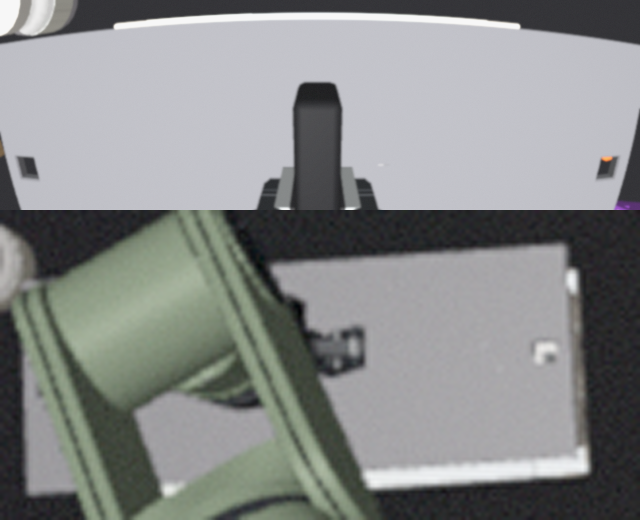

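step_arm([
  [0,0,-0.25,0,0,0],
  [0,0,-0.25,0,0,0],
  [0,0,-0.2,0,0,0],
  [0,0,-0.1,0,0,0],
  [0,0,0,0,0,0],
])

```text
time_s: 75.85
tcp_pos: [456.9, 266.6, 142.2]
eef_rot: [0.0, 1.0, 0.019, -0.0]
contact_force: [0.2, 0.8, -4.1]
gripper_width: 15.3
gripper_force: 60.1
```

step_arm([
  [0,0,-0.2,0,0,0],
  [0,0,-0.2,0,0,0],
  [0,0,-0.15,0,0,0],
  [0,0,-0.1,0,0,0],
  [0,0,0,0,0,0],
])

```text
time_s: 76.35
tcp_pos: [456.9, 266.6, 129.3]
eef_rot: [0.0, 1.0, 0.019, -0.0]
contact_force: [0.1, -0.9, -4.1]
gripper_width: 14.9
gripper_force: 60.1
```

step_arm([
  [0,0,-0.06,0,0,0],
  [0,0,-0.04,0,0,0],
  [0,0,-0.02,0,0,0],
  [0,0,0,0,0,0],
  [0,0,0,0,0,0],
])

```text
time_s: 76.85
tcp_pos: [457.2, 266.7, 127.4]
eef_rot: [0.0, 1.0, 0.019, 0.0]
contact_force: [-0.1, -0.8, -3.5]
gripper_width: 15.1
gripper_force: 60.1
```

step_arm([
  [0,0,-0.025,0,0,0],
  [0,0,0,0,0,0],
  [0,0,0,0,0,0],
])

```text
time_s: 77.15
tcp_pos: [457.2, 266.8, 127.0]
eef_rot: [-0.0, 1.0, 0.019, 0.0]
contact_force: [1.3, -0.5, -3.0]
gripper_width: 14.9
gripper_force: 60.3
```

step_arm([
  [0,0,0,0,0,0],
  [0,0,0,0,0,0],
  [0,0,0,0,0,0],
  [0,0,0,0,0,0],
  [0,0,0,0,0,0],
], hand=1)

```text
time_s: 77.65
tcp_pos: [457.2, 266.8, 127.0]
eef_rot: [-0.0, 1.0, 0.019, 0.0]
contact_force: [-0.2, 0.7, -0.1]
gripper_width: 84.7
gripper_force: 0.0
```

step_arm([
  [0,0,0.5,0,0,0],
  [0,0,1,0,0,0],
  [0,0,1,0,0,0],
  [0,0,1,0,0,0],
  [0,0,1,0,0,0],
])

```text
time_s: 78.15
tcp_pos: [457.2, 266.8, 218.5]
eef_rot: [-0.0, 1.0, 0.019, 0.0]
contact_force: [0.4, 0.2, -0.4]
gripper_width: 85.3
gripper_force: 0.0
```

step_arm([
  [0,0,1,0,0,0],
  [0,0,1,0,0,0],
  [0,0,1,0,0,0],
  [-0.5,-1,0,0,0,0],
  [-0.5,-1,0,0,0,0],
])

```text
time_s: 78.65
tcp_pos: [437.2, 226.7, 278.2]
eef_rot: [-0.0, 1.0, 0.019, 0.001]
contact_force: [0.3, -0.9, -0.1]
gripper_width: 85.4
gripper_force: 0.0
```

step_arm([
  [-0.5,-1,0,0,0,0],
  [-0.5,-1,0,0,0,0],
  [-0.5,-1,0,0,0,0],
  [-0.5,-1,0,0,0,0],
  [-0.5,-1,0,0,0,0],
])

```text
time_s: 79.15
tcp_pos: [386.6, 125.9, 277.6]
eef_rot: [-0.0, 1.0, 0.019, 0.001]
contact_force: [0.5, 0.5, 0.0]
gripper_width: 85.7
gripper_force: 0.0
```

```bash
python3 -c "
from m import *
s=st(); print(s['time_s'],np.round(s['tcp_pos'],2),np.round(s['contact_force'],1))
w,d,W,s=wcloud(); z=W[...,2]
m=(z>105)&(z<135)&(abs(W[...,0]-457)<90)&(abs(W[...,1]-267)<195)&(w.max(-1)>90); rc(W,m,'plate')
p=W[m]; A=np.c_[p[:,0]-457,p[:,1]-267,np.ones(len(p))]; print(np.linalg.lstsq(A,p[:,2],rcond=None)[0].round(4))
j,d,W=cloud('top'); cv2.imwrite('pics/t14.png',j); z=W[...,2]
m=np.zeros_like(z,bool); m[205:285,125:290]=1; m&=(z>105)&(z<135)&(j.max(-1)>90); rc(W,m,'top plate'); p=W[m]; A=np.c_[p[:,0]-457,p[:,1]-267,np.ones(len(p))]; print(np.linalg.lstsq(A,p[:,2],rcond=None)[0].round(4))
"
```

```text
79.15 [386.61 125.95 277.62] [0.5 0.5 0. ]
plate 53399 [456.5 267.4] [140.6 362.2] 2.2 [119.  120.3 121.5]
[ 9.000000e-04 -0.000000e+00  1.202952e+02]
top plate 4721 [456. 268.] [141.1 363.7] 2.1 [115.5 121.3 127.1]
[3.000000e-04 2.000000e-04 1.213303e+02]
```

View pics/t14.png

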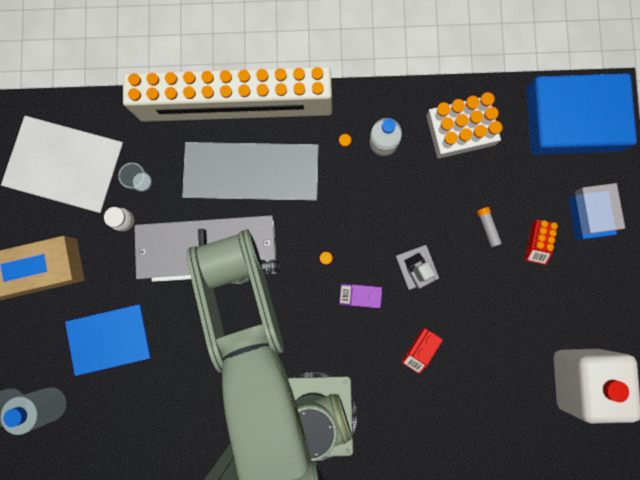

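```bash
python3 -c "
from station import robot
print(robot.hand_in())"
```

```text
the job is handed in; nothing more can be done
None
```

I finished the job and handed it in at about 79 s: the three labels were read in order (low, mid, tall), the scanner is back on its pad, each carrier is fully down in its own bay with its label at the front, and the cover is seated flat on its pins. The tall carrier got knocked a few millimetres in its bay, so I re-centred it before closing up.

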